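# Take the lid off the dresser chest and clip the brushes into it

### The job

Open the wooden chest: raise its lid by the brass pull until it stands upright, lift it straight up off its hinge pins and lay it down flat on the cork mat, without dropping it. Then snap every brush from the felt mat fully into the spring clips inside the chest, one to a place, heads towards the hinges. Leave the tin, the photo block and the coaster where they are.

Things in the scene. Friction and masses are not known exactly. Their poses are not given: they have to be found in the camera images.
- chest: Dark wooden chest, does not move, 168 (x) by 246 (y) mm, rim 76 mm high. Origin: centre of underside; z up, -x the front (drawer, pull), +x the hinge side. Under the lid an open compartment 150 by 228 mm, walls 9 mm, floor at z 38 mm, with four clip places in a row 50 mm apart along y (clip1..clip4), all empty at the start.
- pin_axis (a point): Middle of the hinge axis, fixed on the chest (x 96, y 0, z 84 mm); the axis runs along chest y. Two brass pins, 8 mm thick, lie on it 66 to 94 mm to either side, on brackets up to z 90 mm.
- lid: Loose wooden lid, 0.4 kg, panel 170 (x) by 250 (y) by 16 mm. Origin: on its underside, 76 mm above the chest's origin when shut, axes then the chest's. Two hooks on its +x edge, open to +x and reaching to x 104 mm, lie round the pins. Two battens under it (x -72..68, 10 mm deep) fit in the chest and keep it from sliding off when shut. It has no stay: it falls if let go.
- lid_hinge (a point): Point of the lid on its hinge axis (lid x 96, y 0, z 8 mm), within 2 mm of pin_axis while the hooks are on the pins. With the lid vertical the hooks open downward and come off straight up, clear after 15 mm; the hook ends are then 8 mm below this point.
- lid_bar (a point): Middle of the brass pull on the lid's front edge (lid x -124, y 0, z 8 mm): a round bar 10 mm thick along lid y, 110 mm between its end posts, 38 mm clear of the edge, 220 mm from the hinge axis. It can turn between gripping fingers.
- cork_mat: Cork mat, 260 (x) by 280 (y) by 4 mm, fixed on the dresser to the left or right of the chest; origin: centre of its underside. Lying on it the lid rests on its battens or its top.
- felt_mat: Grey felt mat, 330 (x) by 220 (y) by 4 mm, fixed on the dresser on the other side of the chest; origin: centre of its underside. The brushes start on it, heads to its +y.
- brush1: Wooden clothes or hair brush, 70 g, 138 mm long; the heads differ in look only. Origin: mid handle, on the axis of the round handle (14 mm thick, bare for x -38..38 mm), 12 mm above what it lies on. +x to the head (x 38..88, 44 mm wide, 24 thick), z up with bristles down; end knob x -50..-38, 20 wide, 24 thick. Starts across the felt mat, some 80 mm from the next. None if absent in this run.
- brush2: Wooden clothes or hair brush, 70 g, 138 mm long; the heads differ in look only. Origin: mid handle, on the axis of the round handle (14 mm thick, bare for x -38..38 mm), 12 mm above what it lies on. +x to the head (x 38..88, 44 mm wide, 24 thick), z up with bristles down; end knob x -50..-38, 20 wide, 24 thick. Starts across the felt mat, some 80 mm from the next. None if absent in this run.
- brush3: Wooden clothes or hair brush, 70 g, 138 mm long; the heads differ in look only. Origin: mid handle, on the axis of the round handle (14 mm thick, bare for x -38..38 mm), 12 mm above what it lies on. +x to the head (x 38..88, 44 mm wide, 24 thick), z up with bristles down; end knob x -50..-38, 20 wide, 24 thick. Starts across the felt mat, some 80 mm from the next. None if absent in this run.
- brush4: Wooden clothes or hair brush, 70 g, 138 mm long; the heads differ in look only. Origin: mid handle, on the axis of the round handle (14 mm thick, bare for x -38..38 mm), 12 mm above what it lies on. +x to the head (x 38..88, 44 mm wide, 24 thick), z up with bristles down; end knob x -50..-38, 20 wide, 24 thick. Starts across the felt mat, some 80 mm from the next. None if absent in this run.
- brush1_head (a point): Centre of the head of brush1 (x 63 mm from its origin, on the handle's axis)
- brush2_head (a point): Centre of the head of brush2 (x 63 mm from its origin, on the handle's axis)
- brush3_head (a point): Centre of the head of brush3 (x 63 mm from its origin, on the handle's axis)
- brush4_head (a point): Centre of the head of brush4 (x 63 mm from its origin, on the handle's axis)
- clip1 (a point): Clip place: this point is where a snapped-in brush has its origin (chest x -19, z 62 mm, y -75 mm); axes as the chest. Two sprung steel clips, each 10 mm long, stand 25 mm before and behind it; fingers fit in the 40 mm between. A handle lying along x and pressed straight down (5 to 15 N) snaps past lips 5 mm above its final axis on to a seat. It fits only head to +x, 6 mm to spare at each end.
- clip2 (a point): Clip place: this point is where a snapped-in brush has its origin (chest x -19, z 62 mm, y -25 mm); axes as the chest. Two sprung steel clips, each 10 mm long, stand 25 mm before and behind it; fingers fit in the 40 mm between. A handle lying along x and pressed straight down (5 to 15 N) snaps past lips 5 mm above its final axis on to a seat. It fits only head to +x, 6 mm to spare at each end.
- clip3 (a point): Clip place: this point is where a snapped-in brush has its origin (chest x -19, z 62 mm, y 25 mm); axes as the chest. Two sprung steel clips, each 10 mm long, stand 25 mm before and behind it; fingers fit in the 40 mm between. A handle lying along x and pressed straight down (5 to 15 N) snaps past lips 5 mm above its final axis on to a seat. It fits only head to +x, 6 mm to spare at each end.
- clip4 (a point): Clip place: this point is where a snapped-in brush has its origin (chest x -19, z 62 mm, y 75 mm); axes as the chest. Two sprung steel clips, each 10 mm long, stand 25 mm before and behind it; fingers fit in the 40 mm between. A handle lying along x and pressed straight down (5 to 15 N) snaps past lips 5 mm above its final axis on to a seat. It fits only head to +x, 6 mm to spare at each end.
- travel_tin: closed aluminium tin, 60 by 95 by 30 mm, behind the chest, not to be moved; origin: centre of underside
- photo_block: clear acrylic block with a beach photo, 24 by 110 by 75 mm high, behind the chest, not to be moved; origin: centre of underside
- coaster: grey stone coaster, 96 mm across, 9 mm thick, behind the chest, not to be moved; origin: centre of underside
Not all that is in view belongs to the job. Leave any turquoise look-alike of the brush1 alone.

How it is judged:
On the way, in this order (a step that is already met when the one before it is completed fails the run):
1. the lid stands upright (within 10 degrees) with its hooks still on the pins (angle between lid's own z axis and vertical between 1.3958 and 1.7458 rad and distance between lid_hinge and pin_axis below 0.008 m), for 0.2 s.
2. the lid, still upright (within 20 degrees), is lifted at least 18 mm straight up off its pins (angle between lid's own z axis and vertical between 1.2208 and 1.9208 rad and z of lid_hinge in the frame of pin_axis above 0.018 m and horizontal distance between lid_hinge and pin_axis below 0.04 m), for 0.1 s.
At the end, for the whole second after the job is handed in: Lid flat (6 degrees, either face up) on the cork mat, origin within 60 mm of its centre, under 35 mm up. Every brush present snapped in a clip place of its own: within 5 mm of the clip point sideways and in height, 14 mm lengthwise, parallel to chest x within 7 degrees, head to +x. All at rest ((angle between lid's own z axis and vertical below 0.1 rad or angle between lid's own z axis and vertical above 3.04159 rad) and height (world z) of lid below 0.035 m and horizontal distance between lid and cork_mat below 0.06 m and linear speed of each of lid, brush1, brush2, brush3, brush4 below 0.02 m/s and ((x of brush1 in the frame of clip1 between -0.014 and 0.014 m and y of brush1 in the frame of clip1 between -0.005 and 0.005 m and z of brush1 in the frame of clip1 between -0.005 and 0.005 m) or (x of brush1 in the frame of clip2 between -0.014 and 0.014 m and y of brush1 in the frame of clip2 between -0.005 and 0.005 m and z of brush1 in the frame of clip2 between -0.005 and 0.005 m) or (x of brush1 in the frame of clip3 between -0.014 and 0.014 m and y of brush1 in the frame of clip3 between -0.005 and 0.005 m and z of brush1 in the frame of clip3 between -0.005 and 0.005 m) or (x of brush1 in the frame of clip4 between -0.014 and 0.014 m and y of brush1 in the frame of clip4 between -0.005 and 0.005 m and z of brush1 in the frame of clip4 between -0.005 and 0.005 m)) and angle between the x axis of each of brush1, brush2, brush3, brush4 and the x axis of chest, either way round below 0.12 rad and x of each of brush1_head, brush2_head, brush3_head, brush4_head in the frame of chest above 0 m and ((x of brush2 in the frame of clip1 between -0.014 and 0.014 m and y of brush2 in the frame of clip1 between -0.005 and 0.005 m and z of brush2 in the frame of clip1 between -0.005 and 0.005 m) or (x of brush2 in the frame of clip2 between -0.014 and 0.014 m and y of brush2 in the frame of clip2 between -0.005 and 0.005 m and z of brush2 in the frame of clip2 between -0.005 and 0.005 m) or (x of brush2 in the frame of clip3 between -0.014 and 0.014 m and y of brush2 in the frame of clip3 between -0.005 and 0.005 m and z of brush2 in the frame of clip3 between -0.005 and 0.005 m) or (x of brush2 in the frame of clip4 between -0.014 and 0.014 m and y of brush2 in the frame of clip4 between -0.005 and 0.005 m and z of brush2 in the frame of clip4 between -0.005 and 0.005 m)) and ((x of brush3 in the frame of clip1 between -0.014 and 0.014 m and y of brush3 in the frame of clip1 between -0.005 and 0.005 m and z of brush3 in the frame of clip1 between -0.005 and 0.005 m) or (x of brush3 in the frame of clip2 between -0.014 and 0.014 m and y of brush3 in the frame of clip2 between -0.005 and 0.005 m and z of brush3 in the frame of clip2 between -0.005 and 0.005 m) or (x of brush3 in the frame of clip3 between -0.014 and 0.014 m and y of brush3 in the frame of clip3 between -0.005 and 0.005 m and z of brush3 in the frame of clip3 between -0.005 and 0.005 m) or (x of brush3 in the frame of clip4 between -0.014 and 0.014 m and y of brush3 in the frame of clip4 between -0.005 and 0.005 m and z of brush3 in the frame of clip4 between -0.005 and 0.005 m)) and ((x of brush4 in the frame of clip1 between -0.014 and 0.014 m and y of brush4 in the frame of clip1 between -0.005 and 0.005 m and z of brush4 in the frame of clip1 between -0.005 and 0.005 m) or (x of brush4 in the frame of clip2 between -0.014 and 0.014 m and y of brush4 in the frame of clip2 between -0.005 and 0.005 m and z of brush4 in the frame of clip2 between -0.005 and 0.005 m) or (x of brush4 in the frame of clip3 between -0.014 and 0.014 m and y of brush4 in the frame of clip3 between -0.005 and 0.005 m and z of brush4 in the frame of clip3 between -0.005 and 0.005 m) or (x of brush4 in the frame of clip4 between -0.014 and 0.014 m and y of brush4 in the frame of clip4 between -0.005 and 0.005 m and z of brush4 in the frame of clip4 between -0.005 and 0.005 m))); the robot touches nothing.
It fails at once if the travel tin is shifted by more than 25 mm (distance of travel_tin from where it was at the start of the episode above 0.025 m).
It fails at once if the photo block is shifted by more than 25 mm (distance of photo_block from where it was at the start of the episode above 0.025 m).
It fails at once if the coaster is shifted by more than 25 mm (distance of coaster from where it was at the start of the episode above 0.025 m).
It fails at once if the lid is dropped (moves faster than 1 m/s with no finger on it) (linear speed of lid above 1 m/s and contact force between the fingers and lid below 0.05 N).
Of brush1, brush2, brush3, brush4 only 3 to 4 are there at a start; the rules pass over those that are not, and their reading is None.
At some moment in a run one of brush1, brush2, brush3, brush4 may be knocked a few centimetres aside while the robot is not near it.
It also fails if it takes over 192 s, if anything falls off the work surface, if the arm or the gripper's body presses on something with over 40 N, if the wrist force passes 120 N, or if a joint passes its speed limit or range.

### The arm

A 6-joint arm with a two-finger parallel gripper is mounted at the origin on the work surface. World frame = base frame: x ahead of the robot, y to its left, z up, the work surface at z = 0. Lengths are in m, angles in rad, forces in N, time in s.
With the tool pointing down it reaches from about 0.4 to 0.825 m from the base axis. Payload 7 kg.
Tool frame: the origin (TCP) lies on the front face of the gripper's body, between the roots of the fingers; the fingertips stand 66 mm ahead of it and the grasp point (between the pads) lies 47 mm ahead of it (nose_length is the distance from the TCP to the fingertips, in m); z points along the fingers, y is the line along which they close (so a half turn about z gives the same grasp; the last joint's range is limited). The gripper opens to 88 mm and grips with 3 to 60 N. Pads are 19 mm wide; open, the fingers measure 130 mm over their backs; the gripper's body (78 mm by 193 mm) begins 47 mm behind the grasp point.
Start: joints at [-0.887, 0.359, 0.012, 0, -1.224, -0.288], TCP at [0.26, -0.623, 0.292] pointing down, gripper open.
Joint ranges: [-3.07, 3.07], [-1.43, 2.12], [-1.02, 1.25], [-3.03, 1.67], [-3.05, -0], [-3.03, 3.03]. Speed limits (rad/s): [2.39, 2.39, 3.01, 3.14, 3.14, 3.14].

### API

Orientations are given as a unit quaternion [x, y, z, w].
In Python, from bench import * gives the robot as it stands.
- The arm moves only by the tool send_rows, never from a script. Its argument "motion" is a list of rows, each a list of 7 numbers: the shift along the tool's x, y, z in cm, then the turn, a rotation vector about the tool's x, y, z in degrees, then the closure, from 0 (fully open) to 1 (shut). A call has 1 to 12 rows; each row is the pose to reach, as a shift and turn from the pose commanded when the call began, along the tool's axes at that moment; what a row does not reach only later rows make up. A row lasts 1/12 s, in which the tool goes at most 41.7 mm and 7.16 degrees, less where a joint would pass 70% of its speed; a pose out of reach is approached as far as the arm can. A call with a gripper value outside its range is refused whole. The fingers move at their own pace and stop on an object; "grip_force" is the grip in N (left out, the last holds). Time passes only in rows, so rows that repeat a pose let the fingers close. It gives the time, the measured TCP pose, the force, the opening and the grip force at its end, in the units of the state.
- get_obs(): the state, without advancing time (a new reading comes with each control period).
- capture(name): name is "side" or "top"; returns a dict with "img" (400x640x3 uint8, red, green, blue), "fx", "fy", "cx", "cy" (pixels), "rvec" (rotation vector, rad) and "tvec" (3), from world to camera coordinates, as OpenCV has them. Camera axes: x right, y down, z forward; pixel columns grow to the right and rows downward; lengths in m; the calibration is good to about 2 mm. A picture is of the moment at which its call begins. There is no depth.
- job_done(): hands the job in; it is judged then, once.
The state is a dict: "t": time; "joint_pos": joint angles; "qvel": joint speeds; "tau": joint torques, N m; "tcp_pos": TCP position; "eef_rot": TCP orientation; "force": force on the tool from outside, world axes, zero at the start; "wrist_torque": the same for the moment, N m; "grip_width": finger opening in m; "gripper_force": force on a finger pad.
Only numpy, scipy, OpenCV 4.12 (cv2) and the standard library are available. Lean on these libraries where they do the work, as an engineer would, in place of code of your own. Each camera call takes 0.05 s, during which the arm holds its last target. There are 200 camera calls.

## Working session

There is one attempt and no reset: what is moved stays moved. The work goes in short steps, Python scripts to look and compute and a tool call to move; the robot and the scene stay as the last step left them, time stands still between calls to the robot, and variables do not carry over. Pictures are saved under pics/ and viewed, at most 14 in all, crops included, and the job is handed in when it is done.

Besides the shell and the picture viewer there is one more tool, called after "Request:" as name(argument=value, ...) on one line, values as JSON. send_rows: Moves the arm, as the interface text tells. Its arguments: {"type":"object","properties":{"motion":{"type":"array"},"grip_force":{"type":"number"}},"required":["motion"]}

```bash
mkdir -p pics; ls; python3 - <<'E'
from bench import *
import cv2,pickle
o=get_obs();print(o)
for n in("top","side"):
    c=capture(n);pickle.dump(c,open(n+'.pkl','wb'));print(n,c['fx'],c['cx'],c['cy'],c['rvec'],c['tvec'])
    cv2.imwrite(f'pics/{n}0.png',cv2.resize(c['img'][:,:,::-1],None,fx=1.25,fy=1.25,interpolation=cv2.INTER_CUBIC))
E
```

```text
pics
{'t': 0.0, 'joint_pos': array([-8.86915455e-01,  3.59392820e-01,  1.10664726e-02, -3.64780636e-04,
       -1.22412541e+00, -2.88089514e-01]), 'qvel': array([-0.00027494, -0.00098268,  0.00169539, -0.0008609 , -0.00046442,
       -0.00180553]), 'tau': array([ 2.75791681e-03, -5.82715380e+01,  2.93055975e+01,  6.99669912e+00,
        7.02558857e-03, -1.46841026e-04]), 'tcp_pos': array([ 0.26006831, -0.62246749,  0.29121945]), 'eef_rot': array([-1.96545547e-01,  9.80494331e-01,  8.11975005e-04, -2.34975214e-04]), 'force': array([-0.05668477,  0.01249129, -0.56031152]), 'wrist_torque': array([ 0.03915039, -0.05147095, -0.02243155]), 'gripper_force': 0.0, 'grip_width': 0.08748454718522074}
top 460.76892540622976 321.1265596872996 199.99155064835776 [ 2.19212103 -2.17514988  0.03333419] [-0.07191753  0.49603679  1.46180643]
side 365.0637649966756 319.02918612837914 198.5110462937086 [ 0.22985913 -2.80062861  1.23881157] [0.46091629 0.16823507 1.15506029]
```

View pics/top0.png

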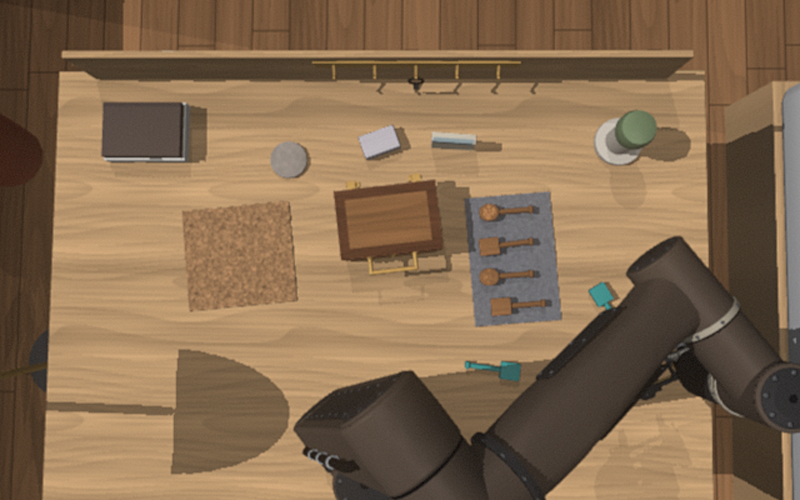

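View pics/side0.png

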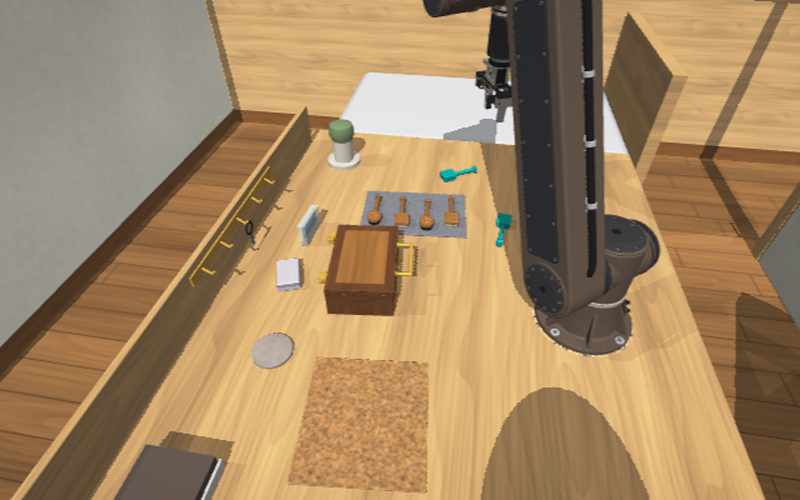

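The top view looks straight down with up = +x and left = +y. The chest is at about (388,220), the cork mat at (240,255) and the felt mat with four brushes at (515,258), with heads to the left. The turquoise decoys are outside the mats. Next: a closer crop and measurement helpers.

```bash
cat > h.py <<'E'
import numpy as np,cv2,pickle
from scipy.spatial.transform import Rotation as R
def ray(c,u,v,z):
    M=cv2.Rodrigues(np.array(c['rvec']))[0];C=-M.T@np.array(c['tvec'])
    d=M.T@np.array([(u-c['cx'])/c['fx'],(v-c['cy'])/c['fy'],1.]);return C+d*(z-C[2])/d[2]
def proj(c,p):
    K=np.array([[c['fx'],0,c['cx']],[0,c['fy'],c['cy']],[0,0,1.]])
    return cv2.projectPoints(np.atleast_2d(np.array(p,float)),np.array(c['rvec']),np.array(c['tvec']),K,None)[0][:,0]
def crop(c,u0,v0,u1,v1,s,f):
    im=cv2.resize(c['img'][v0:v1,u0:u1,::-1],None,fx=s,fy=s,interpolation=cv2.INTER_CUBIC);cv2.imwrite(f,im)
E
python3 - <<'E'
from h import *
c=pickle.load(open('top.pkl','rb'))
crop(c,255,135,455,270,4,'pics/c1.png')
im=c['img'];hsv=cv2.cvtColor(im,cv2.COLOR_RGB2HSV)
# felt: low saturation
m=((hsv[...,1]<70)).astype(np.uint8);m[:,:370]=0;m[:,455:]=0;m[:150]=0;m[265:]=0
ys,xs=np.nonzero(cv2.morphologyEx(m,cv2.MORPH_OPEN,np.ones((3,3))))
r=cv2.minAreaRect(np.c_[xs,ys].astype(np.float32));b=cv2.boxPoints(r)
print('felt',[np.round(ray(c,*q,.004)[:2],3) for q in b],ray(c,*r[0],.004))
print(im[205,180],hsv[205,180],hsv[205,130],hsv[290,120])
print(proj(c,[[0,0,0],[.5,0,0],[.5,.1,0]]))
E
```

```text
felt [array([ 0.633, -0.227]), array([ 0.653, -0.449]), array([ 0.323, -0.475]), array([ 0.302, -0.257])] [ 0.47698047 -0.35226155  0.004     ]
[153 114  83] [ 13 117 153] [ 16 104 188] [ 15 104 187]
[[298.45778433 356.34490659]
 [300.15385717 198.9859073 ]
 [269.27999624 198.76568948]]
```

View pics/c1.png

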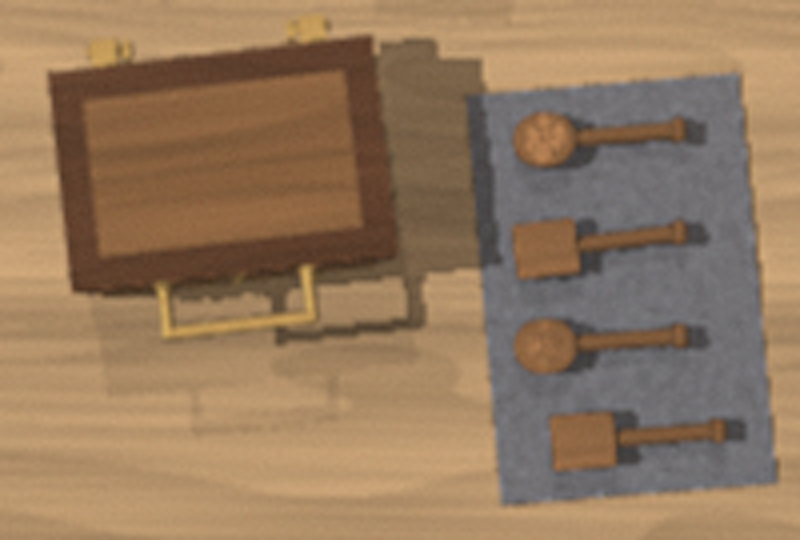

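The crop shows the lid corners at (50,73), (373,38), (397,260), (75,291) and the bar from (163,336) to (315,318). The brush head/knob pairs are (545,138)/(680,129), (546,248)/(679,231), (546,345)/(680,335) and (584,440)/(718,430).

```bash
python3 - <<'E'
from h import *
c=pickle.load(open('top.pkl','rb'));s=pickle.load(open('side.pkl','rb'))
q=lambda u,v,z:ray(c,255+u/4-.4,135+v/4-.4,z)
L=np.array([q(*p,.092) for p in[(50,73),(373,38),(397,260),(75,291)]])
print('lid',np.round(L,4).tolist(),L.mean(0));
for i in range(4):print(np.linalg.norm(L[i]-L[i-1]))
b=[q(163,334,.084),q(315,317,.084)];print('bar',b,np.mean(b,0),np.linalg.norm(b[0]-b[1]))
def ang(d):return np.degrees(np.arctan2(d[1],d[0]))
print('yaw',ang(L[1]-L[0])+90,ang(L[2]-L[3])+90,ang(L[0]-L[3]),ang(L[1]-L[2]),ang(b[1]-b[0])+90)
pins=[q(110,50,.084),q(310,29,.084)];print('pins',np.mean(pins,0),np.linalg.norm(pins[0]-pins[1]))
for h,k in[((545,138),(680,129)),((546,248),(679,231)),((546,345),(680,335)),((584,440),(718,430))]:
    H=q(*h,.026);K=q(*k,.026);d=(H-K);print('brush',np.round(K+d*44/107,4),np.linalg.norm(d),'ang',ang(d))
# cork: texture blob via saturation/hue in side+top
im=c['img'];g=cv2.GaussianBlur(im,(5,5),0).astype(int)
roi=np.zeros(im.shape[:2],bool);roi[150:260,135:245]=1
m=(roi&(g[...,0]<172)).astype(np.uint8);m=cv2.morphologyEx(cv2.morphologyEx(m,cv2.MORPH_CLOSE,np.ones((5,5))),cv2.MORPH_OPEN,np.ones((9,9)))
ys,xs=np.nonzero(m);r=cv2.minAreaRect(np.c_[xs,ys].astype(np.float32));B=np.array([ray(c,*p,.004) for p in cv2.boxPoints(r)]);print('cork',B.mean(0),np.round(B[:,:2],3).tolist())
# verify in side view
yaw=np.radians(6)
E
```

```text
lid [[0.6352, 0.0962, 0.092], [0.6632, -0.1497, 0.092], [0.4943, -0.1688, 0.092], [0.469, 0.0748, 0.092]] [ 0.56541384 -0.03688132  0.092     ]
0.16757510920400195
0.24753294144658672
0.1700023452555517
0.2448332001405595
bar [array([0.43708385, 0.00826188, 0.084     ]), array([ 0.45091242, -0.10716439,  0.084     ])] [ 0.44399813 -0.04945126  0.084     ] 0.11625167884763046
yaw 6.495736100320897 5.923437680592841 7.344631686937002 6.418472480563659 6.831724370132463
pins [ 0.66288098 -0.02518273  0.084     ] 0.15417327218854848
brush [ 0.6001 -0.3514  0.026 ] 0.10679689060600865 ang 94.16937037066818
brush [ 0.5165 -0.3511  0.026 ] 0.10558317041603395 ang 97.71551217333908
brush [ 0.4368 -0.3514  0.026 ] 0.10546237003306295 ang 94.74353739394184
brush [ 0.3625 -0.3809  0.026 ] 0.10509813177169383 ang 94.79834276728066
cork [0.48106883 0.35127449 0.004     ] [[0.598, 0.513], [0.627, 0.221], [0.364, 0.191], [0.335, 0.48]]
```

```bash
cat > go.py <<'E'
import sys;from h import *;from bench import *
# usage: go.py x y z yaw(deg, direction of tool y, tool down)
def tgt(yaw):
    a=np.radians(yaw);y=np.array([np.cos(a),np.sin(a),0]);z=np.array([0,0,-1.]);return np.c_[np.cross(y,z),y,z]
o=get_obs();P=o['tcp_pos'];T=R.from_quat(o['eef_rot']).as_matrix()
yd=np.degrees(np.arctan2(T[1,1],T[0,1]));print('t',round(o['t'],2),'P',np.round(P,4),'yaw',round(yd,1),'grip',round(o['grip_width'],4),'j',np.round(o['joint_pos'],2),'F',np.round(o['force'],1))
a=list(map(float,sys.argv[1:]))
for i in range(0,len(a),4):
    x,y,z,w=a[i:i+4]
    print(a[i:i+4],'->',np.round(T.T@(np.array([x,y,z])-P)*100,2),np.round(np.degrees(R.from_matrix(T.T@tgt(w)).as_rotvec()),1))
E
python3 go.py .4435 -.05 .24 186.5 .4435 -.05 .14 186.5
```

```text
t 0.1 P [ 0.2601 -0.6225  0.2913] yaw 112.7 grip 0.0878 j [-0.89  0.36  0.01 -0.   -1.22 -0.29] F [-0.  -0.8 -0.2]
[0.4435, -0.05, 0.24, 186.5] -> [-38.99  45.75   5.19] [  0.1   0.  -73.8]
[0.4435, -0.05, 0.14, 186.5] -> [-38.99  45.74  15.19] [  0.1   0.  -73.8]
```

Request:
send_rows(motion=[[-39, 45.7, 5.2, 0, 0, -73.8, 0.7], [-39, 45.7, 5.2, 0, 0, -73.8, 0.7], [-39, 45.7, 5.2, 0, 0, -73.8, 0.7], [-39, 45.7, 5.2, 0, 0, -73.8, 0.7], [-39, 45.7, 5.2, 0, 0, -73.8, 0.7], [-39, 45.7, 5.2, 0, 0, -73.8, 0.7], [-39, 45.7, 5.2, 0, 0, -73.8, 0.7], [-39, 45.7, 5.2, 0, 0, -73.8, 0.7], [-39, 45.7, 5.2, 0, 0, -73.8, 0.7], [-39, 45.7, 5.2, 0, 0, -73.8, 0.7], [-39, 45.7, 5.2, 0, 0, -73.8, 0.7], [-39, 45.7, 5.2, 0, 0, -73.8, 0.7]], grip_force=25)

```text
t: 1.1
tcp_pos: [0.4124, -0.1465, 0.249]
eef_rot: [0.747, -0.665, 0.0, -0.0]
force: [0.6, -0.4, -0.6]
grip_width: 0.0264
gripper_force: 0.0
```

```bash
python3 go.py .4435 -.05 .24 186.5
```

```text
t 1.1 P [ 0.4124 -0.1465  0.249 ] yaw -173.4 grip 0.0264 j [ 0.11 -0.01 -0.55 -0.   -1.03  0.  ] F [ 0.6 -0.4 -0.6]
[0.4435, -0.05, 0.24, 186.5] -> [-9.23 -4.21  0.9 ] [-0.   0.   0.1]
```

Request:
send_rows(motion=[[-9.2, -4.2, 0.9, 0, 0, 0, 0.7], [-9.2, -4.2, 0.9, 0, 0, 0, 0.7], [-9.2, -4.2, 0.9, 0, 0, 0, 0.7], [-9.2, -4.2, 0.9, 0, 0, 0, 0.7], [-9.2, -4.2, 0.9, 0, 0, 0, 0.7]])

```text
t: 1.52
tcp_pos: [0.4438, -0.0513, 0.2397]
eef_rot: [0.747, -0.665, -0.0, 0.0]
force: [-0.1, -0.8, 0.1]
grip_width: 0.0263
gripper_force: 0.0
```

```bash
python3 go.py .4435 -.05 .14 186.5; python3 - <<'E'
from h import *;from bench import *
c=capture('side');pickle.dump(c,open('side.pkl','wb'));print(proj(c,[[.4435,-.05,.084]]));crop(c,240,140,400,260,5,'pics/s1.png')
E
```

```text
t 1.52 P [ 0.4438 -0.0513  0.2397] yaw -173.4 grip 0.0263 j [ 0.33  0.02 -0.54 -0.   -1.01 -0.21] F [-0.1 -0.8  0.1]
[0.4435, -0.05, 0.14, 186.5] -> [-0.14  0.    9.97] [ 0.1 -0.   0.1]
[[328.65522563 206.18643813]]
```

View pics/s1.png

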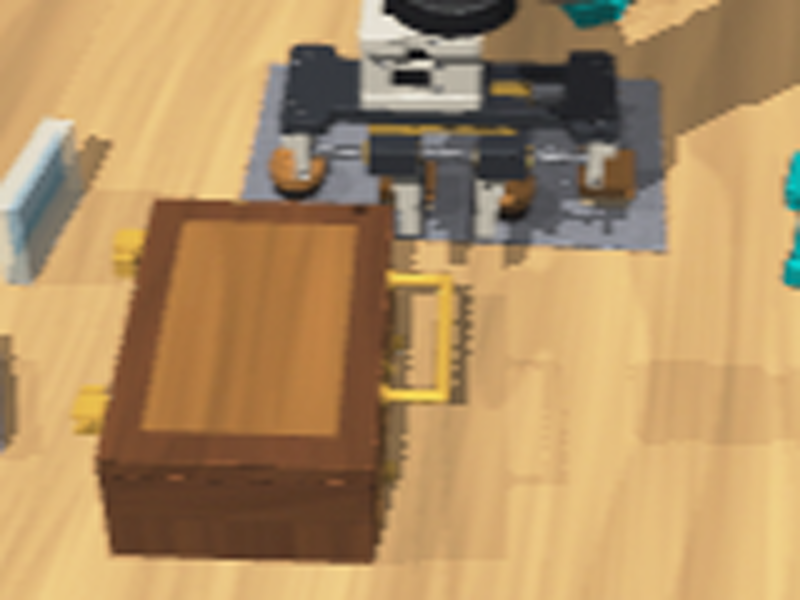

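The side crop shows the bar's middle at about (445,338) and my estimate projects to (443,331), so they agree. The fingers hang in line with it at (405,210) and (487,210). I'll descend and close.

Request:
send_rows(motion=[[0, 0, 4, 0, 0, 0, 0.7], [-0.1, 0, 8, 0, 0, 0, 0.7], [-0.1, 0, 10, 0, 0, 0, 0.7], [-0.1, 0, 10, 0, 0, 0, 0.7], [-0.1, 0, 10, 0, 0, 0, 0.7], [-0.1, 0, 10, 0, 0, 0, 1], [-0.1, 0, 10, 0, 0, 0, 1], [-0.1, 0, 10, 0, 0, 0, 1], [-0.1, 0, 10, 0, 0, 0, 1], [-0.1, 0, 10, 0, 0, 0, 1], [-0.1, 0, 10, 0, 0, 0, 1], [-0.1, 0, 10, 0, 0, 0, 1]], grip_force=25)

```text
t: 2.57
tcp_pos: [0.4446, -0.0512, 0.1414]
eef_rot: [0.746, -0.666, 0.001, -0.001]
force: [-0.3, 0.1, 8.4]
grip_width: 0.0094
gripper_force: 25.0
```

```bash
python3 - <<'E'
from h import *;from bench import *
o=get_obs();print(o['tcp_pos'],o['grip_width'],o['gripper_force'],o['force'])
# arc in tool frame (y = -chest x), radius .22; bar path relative
T=R.from_quat(o['eef_rot']).as_matrix();print(np.round(T,3).tolist())
for th in range(0,91,6):
    a=np.radians(th);print(th,'y %.2f z %.2f'%(-22*(1-np.cos(a)),-22*np.sin(a)))
E
```

```text
[ 0.4446459  -0.0512436   0.14144165] 0.009364421710958427 24.995812475681305 [-0.33220662  0.06023582  8.41384431]
[[0.114, -0.994, 0.003], [-0.994, -0.114, 0.0], [0.0, -0.003, -1.0]]
0 y -0.00 z -0.00
6 y -0.12 z -2.30
12 y -0.48 z -4.57
18 y -1.08 z -6.80
24 y -1.90 z -8.95
30 y -2.95 z -11.00
36 y -4.20 z -12.93
42 y -5.65 z -14.72
48 y -7.28 z -16.35
54 y -9.07 z -17.80
60 y -11.00 z -19.05
66 y -13.05 z -20.10
72 y -15.20 z -20.92
78 y -17.43 z -21.52
84 y -19.70 z -21.88
90 y -22.00 z -22.00
```

```bash
python3 - <<'E'
import numpy as np
for k0,k1 in((0,44),(44,88)):
    for th in np.linspace(k0,k1,12)[1:]:
        a,b=np.radians(th),np.radians(k0);print('%.0f: y %.1f z %.1f'%(th,-22*(np.cos(b)-np.cos(a)),-22*(np.sin(a)-np.sin(b))),end='; ')
    print()
E
```

```text
4: y -0.1 z -1.5; 8: y -0.2 z -3.1; 12: y -0.5 z -4.6; 16: y -0.9 z -6.1; 20: y -1.3 z -7.5; 24: y -1.9 z -8.9; 28: y -2.6 z -10.3; 32: y -3.3 z -11.7; 36: y -4.2 z -12.9; 40: y -5.1 z -14.1; 44: y -6.2 z -15.3; 
48: y -1.1 z -1.1; 52: y -2.3 z -2.1; 56: y -3.5 z -3.0; 60: y -4.8 z -3.8; 64: y -6.2 z -4.5; 68: y -7.6 z -5.1; 72: y -9.0 z -5.6; 76: y -10.5 z -6.1; 80: y -12.0 z -6.4; 84: y -13.5 z -6.6; 88: y -15.1 z -6.7;
```

Request:
send_rows(motion=[[0, -0.1, -1.5, 0, 0, 0, 1], [0, -0.2, -3.1, 0, 0, 0, 1], [0, -0.5, -4.6, 0, 0, 0, 1], [0, -0.9, -6.1, 0, 0, 0, 1], [0, -1.3, -7.5, 0, 0, 0, 1], [0, -1.9, -8.9, 0, 0, 0, 1], [0, -2.6, -10.3, 0, 0, 0, 1], [0, -3.3, -11.7, 0, 0, 0, 1], [0, -4.2, -12.9, 0, 0, 0, 1], [0, -5.1, -14.1, 0, 0, 0, 1], [0, -6.2, -15.3, 0, 0, 0, 1], [0, -6.2, -15.3, 0, 0, 0, 1]])

```text
t: 3.57
tcp_pos: [0.5056, -0.0446, 0.2953]
eef_rot: [0.746, -0.666, 0.0, 0.0]
force: [-7.4, -1.3, 3.9]
grip_width: 0.0089
gripper_force: 25.0
```

```bash
python3 go.py .4446 -.0512 .1414 186.5; python3 - <<'E'
from h import *;from bench import *
c=capture('side');cv2.imwrite('pics/s2.png',c['img'][80:300,180:460,::-1])
E
```

```text
t 3.57 P [ 0.5056 -0.0446  0.2953] yaw -173.5 grip 0.0089 j [ 0.3   0.08 -0.35  0.   -1.15 -0.19] F [-7.4 -1.3  3.9]
[0.4446, -0.0512, 0.1414, 186.5] -> [-0.04  6.13 15.39] [ 0. -0. -0.]
```

View pics/s2.png

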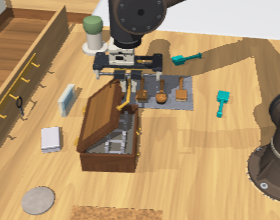

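The picture shows the lid raised by about 45°, with the bar in the fingers at (125,100) and the hinges on. Continuing the arc.

Request:
send_rows(motion=[[0, -1.1, -1.1, 0, 0, 0, 1], [0, -2.3, -2.1, 0, 0, 0, 1], [0, -3.5, -3.0, 0, 0, 0, 1], [0, -4.8, -3.8, 0, 0, 0, 1], [0, -6.2, -4.5, 0, 0, 0, 1], [0, -7.6, -5.1, 0, 0, 0, 1], [0, -9.0, -5.6, 0, 0, 0, 1], [0, -10.5, -6.1, 0, 0, 0, 1], [0, -12.0, -6.4, 0, 0, 0, 1], [0, -13.5, -6.6, 0, 0, 0, 1], [0, -15.1, -6.7, 0, 0, 0, 1], [0, -15.1, -6.7, 0, 0, 0, 1]])

```text
t: 4.62
tcp_pos: [0.6579, -0.0268, 0.3614]
eef_rot: [0.746, -0.666, 0.001, -0.001]
force: [-0.3, 1.2, 6.9]
grip_width: 0.0091
gripper_force: 25.0
```

```bash
python3 go.py .661 -.026 .36 186.5; python3 - <<'E'
from h import *;from bench import *
c=capture('side');print(proj(c,[[.661,-.026,.084]]));crop(c,200,40,400,260,2.5,'pics/s3.png')
E
```

```text
t 4.62 P [ 0.6579 -0.0268  0.3614] yaw -173.5 grip 0.0091 j [ 0.26  0.3   0.08  0.   -1.35 -0.14] F [-0.3  1.2  6.9]
[0.661, -0.026, 0.36, 186.5] -> [-0.04 -0.32  0.14] [-0.2 -0.   0. ]
[[262.10847241 203.83220117]]
```

View pics/s3.png

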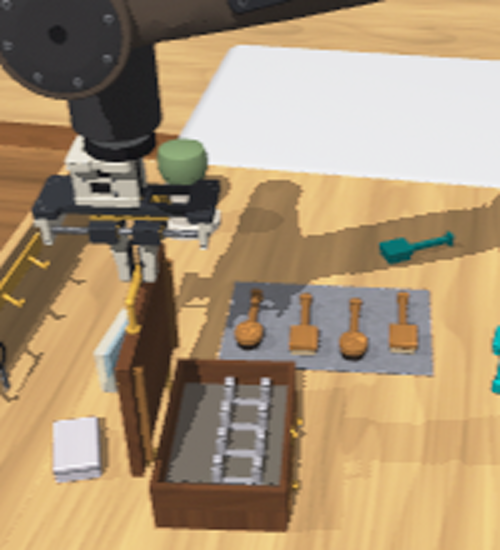

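The lid stands upright, with its edge from (145,465) up to the bar at (133,300). The hooks are still on, and the clips are visible in the chest. I'll hold, then lift straight up.

Request:
send_rows(motion=[[0, -0.2, 0, 0, 0, 0, 1], [0, -0.2, 0, 0, 0, 0, 1], [0, -0.2, 0, 0, 0, 0, 1], [0, -0.2, 0, 0, 0, 0, 1], [0, -0.2, -0.7, 0, 0, 0, 1], [0, -0.2, -1.4, 0, 0, 0, 1], [0, -0.2, -2.1, 0, 0, 0, 1], [0, -0.2, -3, 0, 0, 0, 1], [0, -0.2, -4, 0, 0, 0, 1], [0, -0.2, -4, 0, 0, 0, 1], [0, -0.2, -4, 0, 0, 0, 1], [0, -0.2, -4, 0, 0, 0, 1]])

```text
t: 5.67
tcp_pos: [0.6572, -0.027, 0.3997]
eef_rot: [0.746, -0.666, -0.0, 0.0]
force: [0.3, 0.7, -5.5]
grip_width: 0.0089
gripper_force: 25.0
```

```bash
python3 - <<'E'
from h import *;from bench import *
c=capture('side');crop(c,200,40,400,260,2.5,'pics/s4.png')
c=capture('top');pickle.dump(c,open('top2.pkl','wb'))
q=lambda u,v:np.round(ray(c,u/1.25-.1,v/1.25-.1,.004)[:2],3)
B=np.array([q(182,212),q(290,202),q(297,299),q(190,311)]);print(B.tolist(),B.mean(0))
E
python3 go.py .577 .36 .41 186.5
```

```text
[[0.592, 0.505], [0.62, 0.223], [0.369, 0.2], [0.336, 0.477]] [0.47925 0.35125]
t 5.77 P [ 0.6571 -0.0271  0.3994] yaw -173.5 grip 0.0089 j [ 0.25  0.29  0.15 -0.   -1.43 -0.14] F [ 0.5 -0.4 -4.2]
[0.577, 0.36, 0.41, 186.5] -> [-39.37   3.6   -1.05] [ 0.1  0.  -0. ]
```

View pics/s4.png

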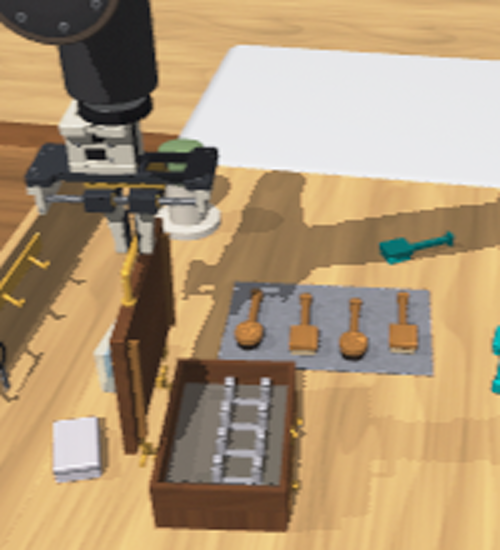

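The lid hangs upright above the pins, with its lower edge at (130,450) clear of the brackets. I'll carry it to the cork in two smooth halves.

Request:
send_rows(motion=[[-0.6, 0.1, -0.1, 0, 0, 0, 1], [-1.8, 0.2, -0.3, 0, 0, 0, 1], [-3.6, 0.4, -0.5, 0, 0, 0, 1], [-5.8, 0.6, -0.8, 0, 0, 0, 1], [-8.2, 0.8, -1, 0, 0, 0, 1], [-10.6, 1, -1, 0, 0, 0, 1], [-13, 1.2, -1, 0, 0, 0, 1], [-15.2, 1.4, -1, 0, 0, 0, 1], [-17, 1.6, -1, 0, 0, 0, 1], [-18.4, 1.8, -1, 0, 0, 0, 1], [-19.4, 1.9, -1, 0, 0, 0, 1], [-20, 1.9, -1, 0, 0, 0, 1]])

```text
t: 6.77
tcp_pos: [0.6154, 0.171, 0.4102]
eef_rot: [0.746, -0.666, -0.0, -0.0]
force: [-0.3, 0.1, -4.9]
grip_width: 0.0089
gripper_force: 25.0
```

Request:
send_rows(motion=[[-0.6, 0.1, 0, 0, 0, 0, 1], [-1.8, 0.2, 0, 0, 0, 0, 1], [-3.6, 0.4, 0, 0, 0, 0, 1], [-5.8, 0.6, 0, 0, 0, 0, 1], [-8.2, 0.8, 0, 0, 0, 0, 1], [-10.6, 1, 0, 0, 0, 0, 1], [-13, 1.2, 0, 0, 0, 0, 1], [-15.2, 1.4, 0, 0, 0, 0, 1], [-17, 1.6, 0, 0, 0, 0, 1], [-18.4, 1.8, 0, 0, 0, 0, 1], [-19.4, 1.9, 0, 0, 0, 0, 1], [-19.7, 1.9, 0, 0, 0, 0, 1]])

```text
t: 7.77
tcp_pos: [0.5745, 0.3644, 0.4097]
eef_rot: [0.746, -0.666, -0.0, 0.0]
force: [0.5, 0.4, -4.6]
grip_width: 0.009
gripper_force: 25.0
```

```bash
python3 go.py .575 .362 .30 186.5 .575 .362 .288 186.5; python3 - <<'E'
from h import *;from bench import *
c=capture('side');crop(c,140,80,400,330,2.4,'pics/s5.png')
E
```

```text
t 7.77 P [0.5745 0.3644 0.4097] yaw -173.5 grip 0.009 j [ 0.85  0.32  0.22 -0.   -1.47 -0.74] F [ 0.5  0.4 -4.6]
[0.575, 0.362, 0.3, 186.5] -> [ 0.24 -0.03 10.97] [ 0. -0.  0.]
[0.575, 0.362, 0.288, 186.5] -> [ 0.24 -0.03 12.17] [ 0. -0.  0.]
```

View pics/s5.png

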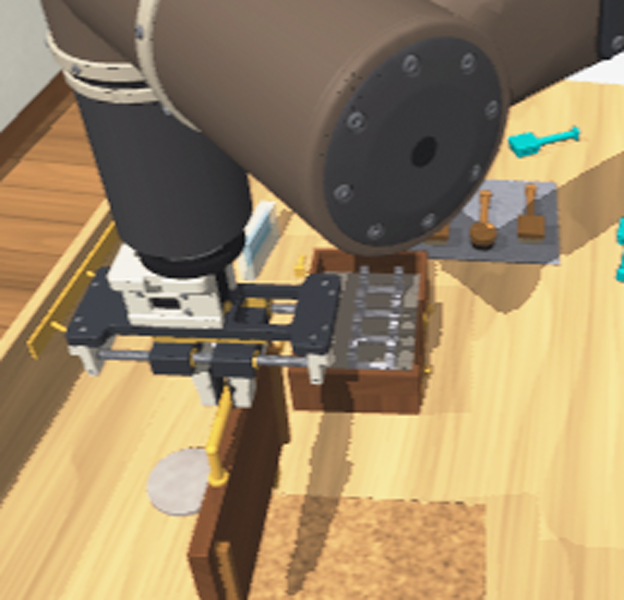

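The lid hangs over the far edge of the cork mat, about 120 mm up, and the coaster at (185,480) is clear of it. I'll lower it to touch, then fold it down towards the robot.

Request:
send_rows(motion=[[0, 0, 1, 0, 0, 0, 1], [0.1, 0, 3, 0, 0, 0, 1], [0.2, 0, 5, 0, 0, 0, 1], [0.2, 0, 7, 0, 0, 0, 1], [0.2, 0, 9, 0, 0, 0, 1], [0.2, 0, 10.5, 0, 0, 0, 1], [0.2, 0, 11.3, 0, 0, 0, 1], [0.2, 0, 11.7, 0, 0, 0, 1], [0.2, 0, 12, 0, 0, 0, 1], [0.2, 0, 12, 0, 0, 0, 1]])

```text
t: 8.65
tcp_pos: [0.576, 0.3605, 0.2917]
eef_rot: [0.746, -0.666, 0.001, -0.001]
force: [0.0, -2.0, -0.4]
grip_width: 0.0089
gripper_force: 25.0
```

```bash
python3 go.py; python3 - <<'E'
import numpy as np
def f(t):
    a=np.radians(t);rise=0 if t<70 else (t-70)/20*1.0
    return 22*np.sin(a),22*(1-np.cos(a))-rise
for k0,k1 in((0,46),(46,90)):
    for th in np.linspace(k0,k1,13)[1:]:
        print('[0, %.1f, %.1f, 0, 0, 0, 1]'%tuple(np.subtract(f(th),f(k0))),end=', ')
    print()
E
```

```text
t 8.65 P [0.576  0.3605 0.2917] yaw -173.5 grip 0.0089 j [ 0.85  0.37  0.02  0.   -1.22 -0.73] F [ 0.  -2.  -0.4]
[0, 1.5, 0.0, 0, 0, 0, 1], [0, 2.9, 0.2, 0, 0, 0, 1], [0, 4.4, 0.4, 0, 0, 0, 1], [0, 5.8, 0.8, 0, 0, 0, 1], [0, 7.2, 1.2, 0, 0, 0, 1], [0, 8.6, 1.7, 0, 0, 0, 1], [0, 9.9, 2.4, 0, 0, 0, 1], [0, 11.2, 3.1, 0, 0, 0, 1], [0, 12.5, 3.9, 0, 0, 0, 1], [0, 13.6, 4.7, 0, 0, 0, 1], [0, 14.8, 5.7, 0, 0, 0, 1], [0, 15.8, 6.7, 0, 0, 0, 1], 
[0, 0.9, 1.0, 0, 0, 0, 1], [0, 1.8, 2.1, 0, 0, 0, 1], [0, 2.6, 3.3, 0, 0, 0, 1], [0, 3.4, 4.5, 0, 0, 0, 1], [0, 4.0, 5.8, 0, 0, 0, 1], [0, 4.6, 7.0, 0, 0, 0, 1], [0, 5.1, 8.3, 0, 0, 0, 1], [0, 5.5, 9.4, 0, 0, 0, 1], [0, 5.8, 10.6, 0, 0, 0, 1], [0, 6.0, 11.8, 0, 0, 0, 1], [0, 6.1, 13.1, 0, 0, 0, 1], [0, 6.2, 14.3, 0, 0, 0, 1],
```

Request:
send_rows(motion=[[0, 1.5, 0.1, 0, 0, 0, 1], [0, 2.9, 0.3, 0, 0, 0, 1], [0, 4.4, 0.5, 0, 0, 0, 1], [0, 5.8, 0.9, 0, 0, 0, 1], [0, 7.2, 1.3, 0, 0, 0, 1], [0, 8.6, 1.8, 0, 0, 0, 1], [0, 9.9, 2.5, 0, 0, 0, 1], [0, 11.2, 3.2, 0, 0, 0, 1], [0, 12.5, 4.0, 0, 0, 0, 1], [0, 13.6, 4.8, 0, 0, 0, 1], [0, 14.8, 5.8, 0, 0, 0, 1], [0, 15.8, 6.8, 0, 0, 0, 1]])

```text
t: 9.65
tcp_pos: [0.4174, 0.344, 0.2243]
eef_rot: [0.746, -0.666, -0.001, -0.002]
force: [-4.5, -1.5, 5.0]
grip_width: 0.0088
gripper_force: 25.0
```

```bash
python3 go.py .359 .336 .079 186.5;  python3 - <<'E'
from h import *;from bench import *
c=capture('side');crop(c,140,80,400,330,1.5,'pics/s6.png')
E
```

```text
t 9.65 P [0.4174 0.344  0.2243] yaw -173.5 grip 0.0088 j [ 1.05  0.19 -0.38 -0.   -0.99 -0.94] F [-4.5 -1.5  5. ]
[0.359, 0.336, 0.079, 186.5] -> [ 0.19  5.92 14.52] [-0.1  0.2 -0. ]
```

View pics/s6.png

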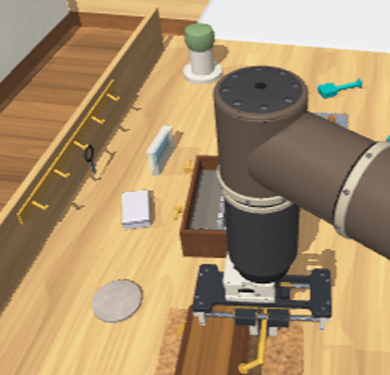

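The lid leans towards the robot, at about 45°, with its hooks on the mat. I'll finish laying it down and release.

Request:
send_rows(motion=[[0, 0.9, 1.0, 0, 0, 0, 1], [0, 1.8, 2.1, 0, 0, 0, 1], [0, 2.6, 3.3, 0, 0, 0, 1], [0, 3.4, 4.5, 0, 0, 0, 1], [0, 4.0, 5.8, 0, 0, 0, 1], [0, 4.6, 7.0, 0, 0, 0, 1], [0, 5.1, 8.3, 0, 0, 0, 1], [0, 5.5, 9.4, 0, 0, 0, 1], [0, 5.8, 10.6, 0, 0, 0, 1], [0, 6.0, 11.8, 0, 0, 0, 1], [0, 6.1, 13.1, 0, 0, 0, 1], [0, 6.2, 14.3, 0, 0, 0, 1]])

```text
t: 10.7
tcp_pos: [0.3567, 0.3376, 0.0798]
eef_rot: [0.746, -0.666, -0.001, -0.002]
force: [-2.5, 0.3, -1.3]
grip_width: 0.0089
gripper_force: 25.0
```

```bash
python3 go.py .359 .336 .079 186.5 .359 .336 .20 186.5
```

```text
t 10.7 P [0.3567 0.3376 0.0798] yaw -173.5 grip 0.0089 j [ 1.16  0.31 -0.65 -0.   -0.61 -1.05] F [-2.5  0.3 -1.3]
[0.359, 0.336, 0.079, 186.5] -> [ 0.18 -0.21  0.08] [-0.1  0.2 -0. ]
[0.359, 0.336, 0.2, 186.5] -> [  0.15  -0.23 -12.02] [-0.1  0.2 -0. ]
```

Request:
send_rows(motion=[[0, 0, 0, 0, 0, 0, 0.7], [0, 0, 0, 0, 0, 0, 0.7], [0, 0, 0, 0, 0, 0, 0.7], [0, 0, 0, 0, 0, 0, 0.7], [0, 0, -3, 0, 0, 0, 0.7], [0, 0, -7, 0, 0, 0, 0.7], [0, 0, -11, 0, 0, 0, 0.7], [0, 0, -15, 0, 0, 0, 0.5], [0, 0, -15, 0, 0, 0, 0.5]])

```text
t: 11.45
tcp_pos: [0.3588, 0.3394, 0.2382]
eef_rot: [0.746, -0.665, -0.001, -0.007]
force: [0.8, 1.4, 0.6]
grip_width: 0.0342
gripper_force: 0.0
```

```bash
python3 - <<'E'
from h import *;from bench import *
c=capture('top');pickle.dump(c,open('top3.pkl','wb'))
crop(c,255,135,455,270,4,'pics/c3.png'); crop(c,130,140,300,270,2,'pics/c4.png')
E
```

View pics/c3.png

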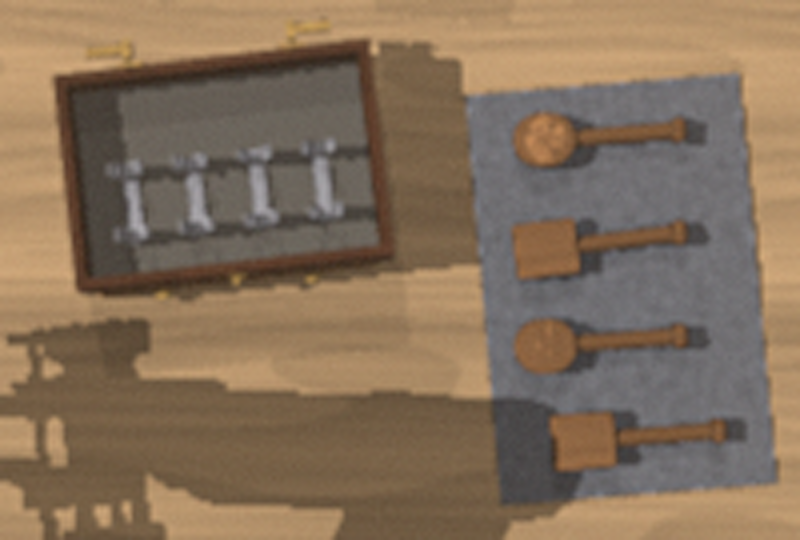

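View pics/c4.png

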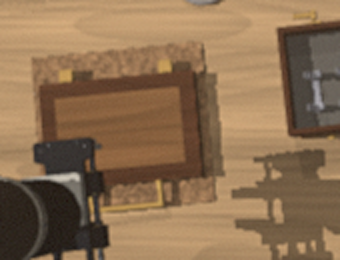

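The top crops show the lid flat and centred on the cork. The open chest has rim corners at (55,77), (368,41), (393,258), (80,291), and the four clip pairs have midpoints at about (130,202), (197,193), (261,187), (324,178). The brushes have not moved. Next I'll compute the chest pose and the clip points.

```bash
python3 - <<'E'
from h import *
c=pickle.load(open('top3.pkl','rb'))
q=lambda u,v,z:ray(c,255+u/4-.4,135+v/4-.4,z)
L=np.array([q(*p,.076) for p in[(55,77),(368,41),(393,258),(80,291)]])
print('rim',L.mean(0),[round(np.linalg.norm(L[i]-L[i-1]),4) for i in range(4)])
def ang(d):return np.degrees(np.arctan2(d[1],d[0]))
print('yaw',ang(L[1]-L[0])+90,ang(L[2]-L[3])+90,ang(L[0]-L[3]),ang(L[1]-L[2]))
o=np.array([.5655,-.037]);a=np.radians(6.5);M=np.array([[np.cos(a),-np.sin(a)],[np.sin(a),np.cos(a)]])
for k,p in zip((4,3,2,1),[(130,202),(197,193),(261,187),(324,178)]):
    w=q(*p,.065)[:2];print('clip',k,w,'pred',o+M@np.array([-.019,-.125+.05*k]))
# clip colour mask: bright low-sat inside chest -> blob centroids
im=c['img'];hsv=cv2.cvtColor(im,cv2.COLOR_RGB2HSV)
E
```

```text
rim [ 0.56612657 -0.0363564   0.076     ] [np.float64(0.1664), np.float64(0.2428), np.float64(0.1682), np.float64(0.2409)]
yaw 6.877013403500328 6.442777986937756 7.457326298605164 6.825765409972567
clip 4 [0.53919614 0.03647935] pred [0.53813189 0.03536703]
clip 3 [ 0.54651356 -0.01534952] pred [ 0.54379205 -0.01431156]
clip 2 [ 0.55148129 -0.0648216 ] pred [ 0.54945222 -0.06399016]
clip 1 [ 0.55876449 -0.11344665] pred [ 0.55511238 -0.11366875]
```

```bash
python3 - <<'E'
from h import *
c=pickle.load(open('top3.pkl','rb'))
q=lambda u,v,z:ray(c,255+u/4-.4,135+v/4-.4,z)
for h,k in[((545,138),(680,129)),((546,248),(679,231)),((546,345),(680,335)),((584,440),(718,430))]:
    H=q(*h,.018);K=q(*k,.018);d=(H-K);print('brush',np.round(K+d*44/107,4),np.linalg.norm(d),np.degrees(np.arctan2(d[1],d[0]))+90)
E
python3 go.py .60 -.349 .24 184.5 .60 -.349 .14 184.5
```

```text
brush [ 0.6011 -0.3527  0.018 ] 0.10738285022676478 184.16937037066816
brush [ 0.5171 -0.3524  0.018 ] 0.106162470750942 187.7155121733391
brush [ 0.4369 -0.3527  0.018 ] 0.10604100757576619 184.74353739394184
brush [ 0.3622 -0.3825  0.018 ] 0.10567477085814732 184.79834276728064
t 11.5 P [0.3578 0.3384 0.2347] yaw -173.5 grip 0.0381 j [ 1.16  0.1  -0.47  0.   -0.99 -1.05] F [-1.  -0.1 -1.1]
[0.6, -0.349, 0.24, 184.5] -> [ 71.04 -16.27  -1.05] [-0.4  0.5  2. ]
[0.6, -0.349, 0.14, 184.5] -> [ 71.12 -16.21   8.95] [-0.4  0.5  2. ]
```

Request:
send_rows(motion=[[36, -8.2, -1, 0, 0, 2, 0.43], [36, -8.2, -1, 0, 0, 2, 0.43], [36, -8.2, -1, 0, 0, 2, 0.43], [36, -8.2, -1, 0, 0, 2, 0.43], [71.4, -16.4, -1, 0, 0, 2, 0.43], [71.4, -16.4, -1, 0, 0, 2, 0.43], [71.4, -16.4, -1, 0, 0, 2, 0.43], [71.4, -16.4, -1, 0, 0, 2, 0.43], [71.4, -16.4, -1, 0, 0, 2, 0.43], [71.4, -16.4, -1, 0, 0, 2, 0.43], [71.4, -16.4, -1, 0, 0, 2, 0.43], [71.4, -16.4, -1, 0, 0, 2, 0.43]], grip_force=45)

```text
t: 12.5
tcp_pos: [0.5226, -0.1376, 0.2371]
eef_rot: [0.734, -0.679, 0.0, -0.0]
force: [1.5, 0.8, -0.4]
grip_width: 0.0498
gripper_force: 0.0
```

```bash
python3 go.py .601 -.3525 .15 184.5
```

```text
t 12.5 P [ 0.5226 -0.1376  0.2371] yaw -175.5 grip 0.0498 j [ 0.11  0.18 -0.36 -0.   -1.02 -0.03] F [ 1.5  0.8 -0.4]
[0.601, -0.3525, 0.15, 184.5] -> [22.04 -6.13  8.71] [-0.  0. -0.]
```

Request:
send_rows(motion=[[22, -6.1, 8.7, 0, 0, 0, 0.43], [22, -6.1, 8.7, 0, 0, 0, 0.43], [22, -6.1, 8.7, 0, 0, 0, 0.43], [22, -6.1, 8.7, 0, 0, 0, 0.43], [22, -6.1, 8.7, 0, 0, 0, 0.43], [22, -6.1, 8.7, 0, 0, 0, 0.43], [22, -6.1, 8.7, 0, 0, 0, 0.43], [22, -6.1, 8.7, 0, 0, 0, 0.43], [22, -6.1, 8.7, 0, 0, 0, 0.43]])

```text
t: 13.25
tcp_pos: [0.6, -0.35, 0.1493]
eef_rot: [0.734, -0.679, -0.0, 0.0]
force: [0.7, 1.3, -0.3]
grip_width: 0.0497
gripper_force: 0.0
```

```bash
python3 go.py .601 -.3525 .073 184.5;python3 - <<'E'
from h import *;from bench import *
c=capture('side');crop(c,250,50,410,190,4,'pics/s7.png')
E
```

```text
t 13.25 P [ 0.6    -0.35    0.1493] yaw -175.6 grip 0.0497 j [-0.25  0.5  -0.11 -0.   -0.96  0.33] F [ 0.7  1.3 -0.3]
[0.601, -0.3525, 0.073, 184.5] -> [ 0.26 -0.09  7.63] [ 0.1  0.  -0.1]
```

View pics/s7.png

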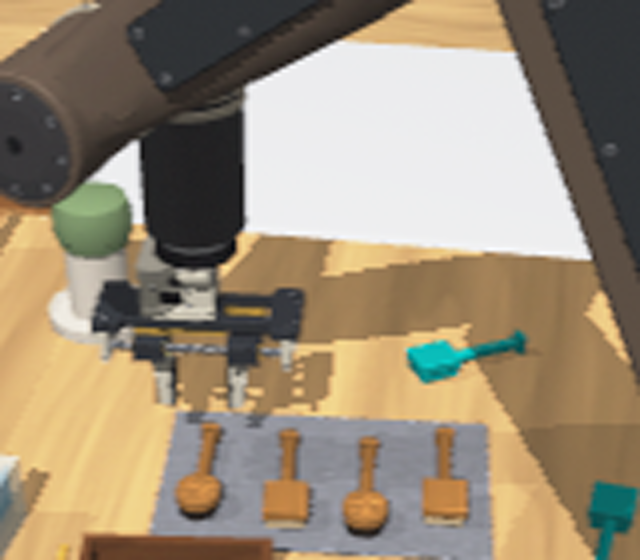

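The side view shows the open fingers at (165,390) and (237,390), above and behind the first brush handle at (210,445), and in line with it. Descending to grip and lift.

Request:
send_rows(motion=[[0.2, -0.1, 4, 0, 0, 0, 0.43], [0.2, -0.1, 7.6, 0, 0, 0, 0.43], [0.2, -0.1, 7.6, 0, 0, 0, 0.43], [0.2, -0.1, 7.6, 0, 0, 0, 0.8], [0.2, -0.1, 7.6, 0, 0, 0, 1], [0.2, -0.1, 7.6, 0, 0, 0, 1], [0.2, -0.1, 7.6, 0, 0, 0, 1], [0.2, -0.1, 7.6, 0, 0, 0, 1], [0.2, -0.1, 4, 0, 0, 0, 1], [0.2, -0.1, 0, 0, 0, 0, 1], [0.2, -0.1, -4, 0, 0, 0, 1], [0.2, -0.1, -8, 0, 0, 0, 1]])

```text
t: 14.3
tcp_pos: [0.6012, -0.3517, 0.2319]
eef_rot: [0.734, -0.679, -0.0, 0.0]
force: [1.6, 0.2, -0.1]
grip_width: 0.001
gripper_force: 0.0
```

```bash
python3 go.py .5559 -.1132 .22 96.7
```

```text
t 14.3 P [ 0.6012 -0.3517  0.2319] yaw -175.5 grip 0.001 j [-0.25  0.43 -0.02  0.   -1.12  0.33] F [ 1.6  0.2 -0.1]
[0.5559, -0.1132, 0.22, 96.7] -> [-24.13   2.66   1.19] [ 0.  -0.  87.8]
```

Request:
send_rows(motion=[[-20, 0, -1, 0, 0, 0, 0.43], [-20, 0, -1, 0, 0, 0, 0.43], [-20, 0, -1, 0, 0, 0, 0.43], [-20, 0, -1, 0, 0, 0, 0.43], [-20, 0, -1, 0, 0, 0, 0.43], [-20, 0, -1, 0, 0, 0, 0.43], [-20, 0, -1, 0, 0, 0, 0.43]])

```text
t: 14.88
tcp_pos: [0.5861, -0.1505, 0.2409]
eef_rot: [0.735, -0.678, 0.001, -0.001]
force: [-1.2, -0.0, -0.8]
grip_width: 0.0421
gripper_force: 0.0
```

```bash
cat > br.py <<'E'
from h import *;from bench import *
c=capture('top');pickle.dump(c,open('topb.pkl','wb'))
def find(c,z=.018):
    hsv=cv2.cvtColor(c['img'],cv2.COLOR_RGB2HSV);m=(hsv[...,1]>105).astype(np.uint8)
    x=np.zeros_like(m);F=proj(c,[[.645,-.235,.004],[.655,-.45,.004],[.32,-.47,.004],[.308,-.26,.004]]);cv2.fillConvexPoly(x,F.astype(np.int32),1)
    n,l,st,ce=cv2.connectedComponentsWithStats(m*x)
    for i in range(1,n):
        if st[i,4]<60:continue
        ys,xs=np.nonzero(l==i);W=np.array([ray(c,u,v,z)[:2] for u,v in zip(xs,ys)])
        mu=W.mean(0);e=np.linalg.svd(W-mu,full_matrices=False)[2][0]
        if e[1]<0:e=-e
        t=(W-mu)@e;H=mu+e*t.max();K=mu+e*t.min()
        # handle pixels: 12..76mm above the knob end
        w=W[(t-t.min()>.014)&(t-t.min()<.085)];hm=w.mean(0);he=np.linalg.svd(w-hm,full_matrices=False)[2][0];he=he*np.sign(he[1])
        o=K+he*.05; o=hm+he*((o-hm)@he)
        print('origin',np.round(o,4),'len',round(np.ptp(t),4),'yaw+90',round(np.degrees(np.arctan2(he[1],he[0]))+90,1),'px',st[i])
find(c)
print('old');find(pickle.load(open('top3.pkl','rb')))
E
python3 br.py; python3 go.py; python3 - <<'E'
from h import *
c=pickle.load(open('topb.pkl','rb'));crop(c,355,135,455,270,4,'pics/c5.png')
E
```

```text
origin [ 0.5998 -0.3488] len 0.1319 yaw+90 184.5 px [384 163  42  14 256]
origin [ 0.5153 -0.3489] len 0.1328 yaw+90 187.5 px [383 190  43  15 303]
origin [ 0.436  -0.3512] len 0.1337 yaw+90 184.9 px [384 215  43  13 263]
origin [ 0.3617 -0.3793] len 0.1347 yaw+90 183.3 px [393 238  43  14 303]
old
origin [ 0.5996 -0.3488] len 0.1319 yaw+90 184.4 px [384 163  42  14 260]
origin [ 0.5158 -0.3515] len 0.136 yaw+90 187.5 px [383 190  44  14 305]
origin [ 0.436  -0.3512] len 0.134 yaw+90 185.1 px [384 215  43  13 265]
origin [ 0.3619 -0.3794] len 0.1351 yaw+90 183.4 px [392 238  44  15 310]
t 14.93 P [ 0.5861 -0.1516  0.2406] yaw -175.4 grip 0.046 j [ 0.07  0.28 -0.22  0.   -1.07  0.01] F [-0.3  0.5 -0.7]
```

The brush hasn't moved: the lift began before the fingers had closed. I'll retry with a narrower opening and more time to close.

```bash
python3 go.py .6 -.3515 .15 184.5  .6 -.3515 .072 184.5
```

```text
t 14.93 P [ 0.5861 -0.1516  0.2406] yaw -175.4 grip 0.046 j [ 0.07  0.28 -0.22  0.   -1.07  0.01] F [-0.3  0.5 -0.7]
[0.6, -0.3515, 0.15, 184.5] -> [20.03  0.22  9.06] [-0.1 -0.   0.1]
[0.6, -0.3515, 0.072, 184.5] -> [20.03  0.23 16.86] [-0.1 -0.   0.1]
```

Request:
send_rows(motion=[[10, 0.1, 4, 0, 0, 0, 0.64], [20, 0.2, 9, 0, 0, 0, 0.64], [20, 0.2, 9, 0, 0, 0, 0.64], [20, 0.2, 9, 0, 0, 0, 0.64], [20, 0.2, 9, 0, 0, 0, 0.64], [20, 0.2, 9, 0, 0, 0, 0.64], [20, 0.2, 9, 0, 0, 0, 0.64], [20, 0.2, 13, 0, 0, 0, 0.64], [20, 0.2, 16.8, 0, 0, 0, 0.64], [20, 0.2, 16.8, 0, 0, 0, 0.64], [20, 0.2, 16.8, 0, 0, 0, 0.64]])

```text
t: 15.85
tcp_pos: [0.5997, -0.3521, 0.0718]
eef_rot: [0.734, -0.679, -0.0, 0.0]
force: [-0.8, -0.1, -0.4]
grip_width: 0.0318
gripper_force: 0.0
```

Request:
send_rows(motion=[[0, 0, 0, 0, 0, 0, 1], [0, 0, 0, 0, 0, 0, 1], [0, 0, 0, 0, 0, 0, 1], [0, 0, 0, 0, 0, 0, 1], [0, 0, 0, 0, 0, 0, 1], [0, 0, 0, 0, 0, 0, 1], [0, 0, -4, 0, 0, 0, 1], [0, 0, -8, 0, 0, 0, 1], [0, 0, -12, 0, 0, 0, 1], [0, 0, -16, 0, 0, 0, 1], [0, 0, -16, 0, 0, 0, 1]])

```text
t: 16.77
tcp_pos: [0.6028, -0.3537, 0.2419]
eef_rot: [0.735, -0.678, 0.007, -0.002]
force: [1.3, -1.0, 1.5]
grip_width: 0.013
gripper_force: 45.0
```

```bash
python3 go.py .5559 -.1132 .22 96.7
```

```text
t 16.77 P [ 0.6028 -0.3537  0.2419] yaw -175.4 grip 0.013 j [-0.25  0.42 -0.01  0.   -1.13  0.33] F [ 1.3 -1.   1.5]
[0.5559, -0.1132, 0.22, 96.7] -> [-24.36   2.79   1.98] [-0.9  0.2 87.9]
```

Request:
send_rows(motion=[[-24.4, 2.8, 2, 0, 0, 88, 1], [-24.4, 2.8, 2, 0, 0, 88, 1], [-24.4, 2.8, 2, 0, 0, 88, 1], [-24.4, 2.8, 2, 0, 0, 88, 1], [-24.4, 2.8, 2, 0, 0, 88, 1], [-24.4, 2.8, 2, 0, 0, 88, 1], [-24.4, 2.8, 2, 0, 0, 88, 1], [-24.4, 2.8, 2, 0, 0, 88, 1], [-24.4, 2.8, 2, 0, 0, 88, 1], [-24.4, 2.8, 2, 0, 0, 88, 1], [-24.4, 2.8, 2, 0, 0, 88, 1], [-24.4, 2.8, 2, 0, 0, 88, 1]])

```text
t: 17.77
tcp_pos: [0.5525, -0.1107, 0.2116]
eef_rot: [-0.089, 0.996, 0.0, 0.0]
force: [0.3, -0.0, -0.6]
grip_width: 0.0131
gripper_force: 45.0
```

Request:
send_rows(motion=[[0, 0, 0, 0, 0, 1.9, 1], [0, 0, 0, 0, 0, 1.9, 1], [0, 0, 0, 0, 0, 1.9, 1], [0, 0, 0, 0, 0, 1.9, 1]])

```text
t: 18.1
tcp_pos: [0.5526, -0.1109, 0.2117]
eef_rot: [-0.077, 0.997, 0.0, -0.0]
force: [-0.2, -0.1, -0.5]
grip_width: 0.013
gripper_force: 45.0
```

```bash
python3 go.py .5559 -.1132 .14 96.7 .5559 -.1132 .118 96.7
```

```text
t 18.1 P [ 0.5526 -0.1109  0.2117] yaw 98.8 grip 0.013 j [ 0.15  0.24 -0.35 -0.   -0.98 -1.57] F [-0.2 -0.1 -0.5]
[0.5559, -0.1132, 0.14, 96.7] -> [-0.29 -0.28  7.17] [ 0.  -0.   2.1]
[0.5559, -0.1132, 0.118, 96.7] -> [-0.29 -0.28  9.37] [ 0.  -0.   2.1]
```

```bash
python3 - <<'E'
from h import *;from bench import *
c=capture('top');pickle.dump(c,open('topc.pkl','wb'));crop(c,260,130,400,230,5,'pics/c6.png')
o=get_obs();P=o['tcp_pos'];T=R.from_quat(o['eef_rot']).as_matrix()
for d in(-.05,0,.063,.088):print(d,(proj(c,[P+T[:,2]*.056-T[:,0]*d])-[260,130])*5)
E
```

```text
-0.05 [[387.48749806 325.95610217]]
0 [[374.86984082 240.63041684]]
0.063 [[359.04642589 133.62610547]]
0.088 [[352.79028604  91.31956551]]
```

View pics/c6.png

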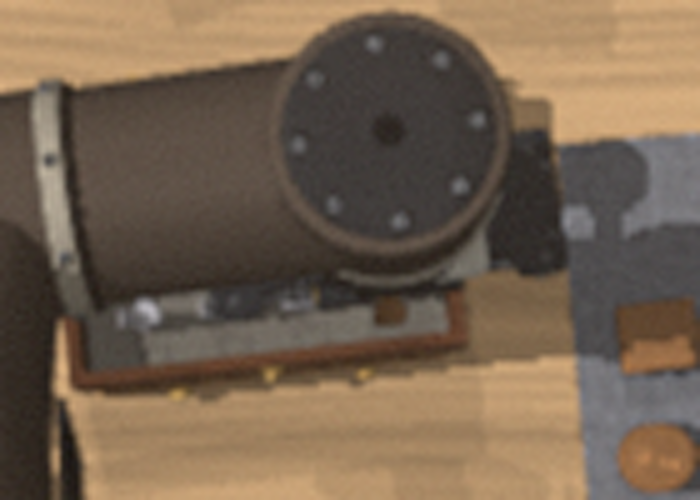

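Only the knob end shows from above, at (390,326). The prediction for a centred grip is (387,326), so the brush is centred in the grip. Inserting.

Request:
send_rows(motion=[[-0.3, -0.3, 0, 0, 0, 2.1, 1], [-0.3, -0.3, 0, 0, 0, 2.1, 1], [-0.3, -0.3, 3, 0, 0, 2.1, 1], [-0.3, -0.3, 6, 0, 0, 2.1, 1], [-0.3, -0.3, 7, 0, 0, 2.1, 1], [-0.3, -0.3, 7, 0, 0, 2.1, 1], [-0.3, -0.3, 7, 0, 0, 2.1, 1], [-0.3, -0.3, 7, 0, 0, 2.1, 1]])

```text
t: 18.82
tcp_pos: [0.5571, -0.1133, 0.1433]
eef_rot: [-0.058, 0.998, -0.0, 0.001]
force: [-0.0, 0.0, -1.1]
grip_width: 0.0128
gripper_force: 45.0
```

```bash
python3 go.py .5559 -.1132 .118 96.7
```

```text
t 18.82 P [ 0.5571 -0.1133  0.1433] yaw 96.6 grip 0.0128 j [ 0.14  0.33 -0.42  0.   -0.83 -1.6 ] F [-0.   0.  -1.1]
[0.5559, -0.1132, 0.118, 96.7] -> [0.12 0.03 2.53] [-0.   0.1 -0.1]
```

Request:
send_rows(motion=[[0.1, 0, 0.8, 0, 0, 0, 1], [0.1, 0, 1.2, 0, 0, 0, 1], [0.1, 0, 1.6, 0, 0, 0, 1], [0.1, 0, 2.0, 0, 0, 0, 1], [0.1, 0, 2.4, 0, 0, 0, 1], [0.1, 0, 2.7, 0, 0, 0, 1], [0.1, 0, 2.7, 0, 0, 0, 1], [0.1, 0, 2.7, 0, 0, 0, 1]])

```text
t: 19.48
tcp_pos: [0.556, -0.113, 0.1177]
eef_rot: [-0.058, 0.998, -0.0, 0.002]
force: [-7.2, 7.3, 25.8]
grip_width: 0.013
gripper_force: 45.0
```

```bash
python3 go.py .5559 -.1132 .118 96.7
```

```text
t 19.48 P [ 0.556  -0.113   0.1177] yaw 96.7 grip 0.013 j [ 0.14  0.36 -0.44  0.   -0.77 -1.6 ] F [-7.2  7.3 25.8]
[0.5559, -0.1132, 0.118, 96.7] -> [ 0.02 -0.02 -0.03] [-0.   0.2 -0. ]
```

Request:
send_rows(motion=[[0, 0, -0.2, 0, 0, 0, 1], [0, 0, -0.2, 0, 0, 0, 0.72], [0, 0, -0.2, 0, 0, 0, 0.72], [0, 0, -0.2, 0, 0, 0, 0.72], [0, 0, -0.2, 0, 0, 0, 0.72], [0, 0, -2, 0, 0, 0, 0.72], [0, 0, -5, 0, 0, 0, 0.72], [0, 0, -9, 0, 0, 0, 0.66], [0, 0, -12, 0, 0, 0, 0.66], [0, 0, -12, 0, 0, 0, 0.66]])

```text
t: 20.32
tcp_pos: [0.5579, -0.114, 0.2413]
eef_rot: [-0.058, 0.998, -0.001, 0.005]
force: [2.2, -0.7, 0.6]
grip_width: 0.0295
gripper_force: 0.0
```

```bash
python3 go.py .516 -.351 .15 187.5; python3 - <<'E'
from h import *;from bench import *
c=capture('side');pickle.dump(c,open('sideb.pkl','wb'))
E
```

```text
t 20.32 P [ 0.5579 -0.114   0.2413] yaw 96.6 grip 0.0295 j [ 0.14  0.22 -0.3   0.   -1.04 -1.6 ] F [ 2.2 -0.7  0.6]
[0.516, -0.351, 0.15, 187.5] -> [  6.99 -23.04   9.11] [ -0.5   0.3 -90.9]
```

I'll check the snap by touch: close the fingers and press down on the handle. Its top should be at z 69 mm, so contact is expected at TCP z ≈ 0.135.

Request:
send_rows(motion=[[0, 0, 3, 0, 0, 0, 1], [0, 0, 6, 0, 0, 0, 1], [0, 0, 8, 0, 0, 0, 1], [0, 0, 9, 0, 0, 0, 1], [0, 0, 9.4, 0, 0, 0, 1], [0, 0, 9.7, 0, 0, 0, 1], [0, 0, 10, 0, 0, 0, 1], [0, 0, 10.2, 0, 0, 0, 1], [0, 0, 10.2, 0, 0, 0, 1]])

```text
t: 21.12
tcp_pos: [0.5558, -0.1135, 0.1346]
eef_rot: [-0.058, 0.998, -0.0, 0.001]
force: [-3.3, 0.7, 6.0]
grip_width: 0.0005
gripper_force: 3.1
```

```bash
python3 go.py .5559 -.1132 .135 96.7
```

```text
t 21.12 P [ 0.5558 -0.1135  0.1346] yaw 96.6 grip 0.0005 j [ 0.14  0.33 -0.43  0.   -0.81 -1.6 ] F [-3.3  0.7  6. ]
[0.5559, -0.1132, 0.135, 96.7] -> [-0.01  0.03 -0.04] [-0.   0.1 -0.1]
```

Contact with 6 N at TCP 0.1346 puts the handle top at 68.6 mm, so brush A is seated. On to the second brush.

```bash
python3 go.py .516 -.353 .23 187.5
```

```text
t 21.12 P [ 0.5558 -0.1135  0.1346] yaw 96.6 grip 0.0005 j [ 0.14  0.33 -0.43  0.   -0.81 -1.6 ] F [-3.3  0.7  6. ]
[0.516, -0.353, 0.23, 187.5] -> [  6.7  -23.33  -9.54] [ -0.1   0.1 -90.9]
```

Request:
send_rows(motion=[[0, 0, -4, 0, 0, 0, 0.64], [0, 0, -8, 0, 0, -7, 0.64], [6.7, -23.3, -9.5, 0, 0, -91, 0.64], [6.7, -23.3, -9.5, 0, 0, -91, 0.64], [6.7, -23.3, -9.5, 0, 0, -91, 0.64], [6.7, -23.3, -9.5, 0, 0, -91, 0.64], [6.7, -23.3, -9.5, 0, 0, -91, 0.64], [6.7, -23.3, -9.5, 0, 0, -91, 0.64], [6.7, -23.3, -9.5, 0, 0, -91, 0.64], [6.7, -23.3, -9.5, 0, 0, -91, 0.64], [6.7, -23.3, -9.5, 0, 0, -91, 0.64], [6.7, -23.3, -9.5, 0, 0, -91, 0.64]])

```text
t: 22.12
tcp_pos: [0.5153, -0.3535, 0.2288]
eef_rot: [-0.656, 0.754, -0.001, 0.0]
force: [-0.5, 0.5, 0.9]
grip_width: 0.0312
gripper_force: 0.0
```

Request:
send_rows(motion=[[0, 0, 3, 0, 0, -13, 0.64], [0, 0, 5, 0, 0, -13, 0.64], [0, 0, 5, 0, 0, -13, 0.64], [0, 0, 5, 0, 0, -13, 0.64], [0, 0, 5, 0, 0, -13, 0.64]])

```text
t: 22.53
tcp_pos: [0.5161, -0.3531, 0.1796]
eef_rot: [0.735, -0.678, 0.001, -0.0]
force: [0.9, 0.2, 1.0]
grip_width: 0.0316
gripper_force: 0.0
```

```bash
python3 go.py .516 -.353 .072 187.5
```

```text
t 22.53 P [ 0.5161 -0.3531  0.1796] yaw -175.4 grip 0.0316 j [-0.29  0.37 -0.25  0.   -0.95  0.37] F [0.9 0.2 1. ]
[0.516, -0.353, 0.072, 187.5] -> [-0.02  0.03 10.76] [-0.1 -0.1 -2.9]
```

Request:
send_rows(motion=[[0, 0, 3, 0, 0, -2.9, 0.64], [0, 0, 6.5, 0, 0, -2.9, 0.64], [0, 0, 10, 0, 0, -2.9, 0.64], [0, 0, 10.7, 0, 0, -2.9, 0.64], [0, 0, 10.7, 0, 0, -2.9, 0.64], [0, 0, 10.7, 0, 0, -2.9, 0.64], [0, 0, 10.7, 0, 0, -2.9, 1], [0, 0, 10.7, 0, 0, -2.9, 1], [0, 0, 10.7, 0, 0, -2.9, 1], [0, 0, 10.7, 0, 0, -2.9, 1], [0, 0, 10.7, 0, 0, -2.9, 1], [0, 0, 10.7, 0, 0, -2.9, 1]])

```text
t: 23.53
tcp_pos: [0.5157, -0.3528, 0.0716]
eef_rot: [0.753, -0.658, 0.001, -0.0]
force: [-0.8, 1.1, 5.8]
grip_width: 0.0125
gripper_force: 45.0
```

Request:
send_rows(motion=[[0, 0, -3, 0, 0, 0, 1], [0, 0, -7, 0, 0, 0, 1], [0, 0, -11, 0, 0, 0, 1], [0, 0, -14, 0, 0, 0, 1], [0, 0, -14, 0, 0, 0, 1], [0, 0, -14, 0, 0, 0, 1]])

```text
t: 24.03
tcp_pos: [0.5161, -0.3529, 0.2133]
eef_rot: [0.753, -0.658, 0.002, -0.001]
force: [-0.3, 0.8, -1.1]
grip_width: 0.0129
gripper_force: 45.0
```

```bash
python3 go.py .55 -.0635 .21 96.7; python3 br.py | sed -n 1,4p
```

```text
t 24.03 P [ 0.5161 -0.3529  0.2133] yaw -172.3 grip 0.0129 j [-0.29  0.33 -0.21  0.   -1.02  0.42] F [-0.3  0.8 -1.1]
[0.55, -0.0635, 0.21, 96.7] -> [-28.23  -7.22   0.3 ] [-0.3  0.1 91. ]
origin [ 0.5177 -0.3078] len 0.0739 yaw+90 185.5 px [389 186  24  16 273]
origin [ 0.433  -0.3165] len 0.0992 yaw+90 183.6 px [384 215  32  13 222]
origin [ 0.3618 -0.3793] len 0.1342 yaw+90 183.2 px [393 238  43  14 301]
old
```

Request:
send_rows(motion=[[-28.2, -7.2, 0.3, 0, 0, 91, 1], [-28.2, -7.2, 0.3, 0, 0, 91, 1], [-28.2, -7.2, 0.3, 0, 0, 91, 1], [-28.2, -7.2, 0.3, 0, 0, 91, 1], [-28.2, -7.2, 0.3, 0, 0, 91, 1], [-28.2, -7.2, 0.3, 0, 0, 91, 1], [-28.2, -7.2, 0.3, 0, 0, 91, 1], [-28.2, -7.2, 0.3, 0, 0, 91, 1], [-28.2, -7.2, 0.3, 0, 0, 91, 1], [-28.2, -7.2, 0.3, 0, 0, 91, 1], [-28.2, -7.2, 0.3, 0, 0, 91, 1], [-28.2, -7.2, 0.3, 0, 0, 91, 1]])

```text
t: 25.08
tcp_pos: [0.548, -0.0632, 0.2059]
eef_rot: [-0.137, 0.991, 0.0, -0.002]
force: [1.3, -0.8, -0.5]
grip_width: 0.0126
gripper_force: 45.0
```

Request:
send_rows(motion=[[0, 0, 0, 0, 0, 5, 1], [0, 0, 2, 0, 0, 5, 1], [0, 0, 3, 0, 0, 5, 1], [0, 0, 3, 0, 0, 5, 1], [0, 0, 3, 0, 0, 5, 1]])

```text
t: 25.5
tcp_pos: [0.5482, -0.0638, 0.1764]
eef_rot: [-0.096, 0.995, -0.0, -0.002]
force: [0.6, -0.8, -0.5]
grip_width: 0.013
gripper_force: 45.0
```

```bash
python3 go.py .55 -.0635 .142 96.7 .55 -.0635 .117 96.7
```

```text
t 25.5 P [ 0.5482 -0.0638  0.1764] yaw 101.0 grip 0.013 j [ 0.24  0.26 -0.41  0.   -0.9  -1.62] F [ 0.6 -0.8 -0.5]
[0.55, -0.0635, 0.142, 96.7] -> [-0.2  -0.01  3.44] [-0.  -0.2  4.3]
[0.55, -0.0635, 0.117, 96.7] -> [-0.21 -0.01  5.94] [-0.  -0.2  4.3]
```

Request:
send_rows(motion=[[-0.1, 0, 0, 0, 0, 4.3, 1], [-0.1, 0, 1.5, 0, 0, 4.3, 1], [-0.1, 0, 3.4, 0, 0, 4.3, 1], [-0.1, 0, 3.4, 0, 0, 4.3, 1], [-0.1, 0, 4, 0, 0, 4.3, 1], [-0.1, 0, 4.5, 0, 0, 4.3, 1], [-0.1, 0, 4.9, 0, 0, 4.3, 1], [-0.1, 0, 5.3, 0, 0, 4.3, 1], [-0.1, 0, 5.7, 0, 0, 4.3, 1], [-0.1, 0, 6, 0, 0, 4.3, 1], [-0.1, 0, 6.1, 0, 0, 4.3, 1], [-0.1, 0, 6.1, 0, 0, 4.3, 1]])

```text
t: 26.5
tcp_pos: [0.5508, -0.0629, 0.1175]
eef_rot: [-0.059, 0.998, 0.0, 0.001]
force: [-2.0, 3.6, 2.6]
grip_width: 0.0124
gripper_force: 45.0
```

```bash
python3 go.py .55 -.0635 .117 96.7
```

```text
t 26.5 P [ 0.5508 -0.0629  0.1175] yaw 96.7 grip 0.0124 j [ 0.24  0.34 -0.47 -0.   -0.76 -1.69] F [-2.   3.6  2.6]
[0.55, -0.0635, 0.117, 96.7] -> [ 0.08 -0.05  0.05] [0.  0.1 0. ]
```

Request:
send_rows(motion=[[0, 0, 0, 0, 0, 0, 0.72], [0, 0, 0, 0, 0, 0, 0.72], [0, 0, 0, 0, 0, 0, 0.72], [0, 0, 0, 0, 0, 0, 0.72], [0, 0, -2, 0, 0, 0, 0.72], [0, 0, -5, 0, 0, 0, 1], [0, 0, -5, 0, 0, 0, 1], [0, 0, -5, 0, 0, 0, 1], [0, 0, -5, 0, 0, 0, 1], [0, 0, -3, 0, 0, 0, 1], [0, 0, -2.2, 0, 0, 0, 1], [0, 0, -1.8, 0, 0, 0, 1]])

```text
t: 27.5
tcp_pos: [0.5487, -0.0638, 0.1339]
eef_rot: [-0.059, 0.998, -0.001, -0.002]
force: [-15.2, 2.1, 43.0]
grip_width: 0.0006
gripper_force: 21.5
```

Request:
send_rows(motion=[[0, 0, 0.1, 0, 0, 0, 1], [0, 0, 0.1, 0, 0, 0, 1]])

```text
t: 27.67
tcp_pos: [0.5487, -0.0639, 0.1343]
eef_rot: [-0.059, 0.998, -0.001, -0.002]
force: [-7.9, 0.5, 17.5]
grip_width: 0.0002
gripper_force: 8.3
```

```bash
python3 go.py .436 -.353 .23 185
```

```text
t 27.67 P [ 0.5487 -0.0639  0.1343] yaw 96.8 grip 0.0002 j [ 0.24  0.32 -0.46  0.   -0.8  -1.69] F [-7.9  0.5 17.5]
[0.436, -0.353, 0.23, 185.0] -> [ 14.63 -27.4   -9.49] [  0.1  -0.2 -88.2]
```

Brush B is seated: hard contact with the fingertips at 68.3 mm. On to the third.

Request:
send_rows(motion=[[0, 0, -4, 0, 0, 0, 0.64], [0, 0, -8, 0, 0, -7, 0.64], [14.6, -27.4, -9.5, 0, 0, -88, 0.64], [14.6, -27.4, -9.5, 0, 0, -88, 0.64], [14.6, -27.4, -9.5, 0, 0, -88, 0.64], [14.6, -27.4, -9.5, 0, 0, -88, 0.64], [14.6, -27.4, -9.5, 0, 0, -88, 0.64], [14.6, -27.4, -9.5, 0, 0, -88, 0.64], [14.6, -27.4, -9.5, 0, 0, -88, 0.64], [14.6, -27.4, -9.5, 0, 0, -88, 0.64], [14.6, -27.4, -9.5, 0, 0, -88, 0.64], [14.6, -27.4, -9.5, 0, 0, -88, 0.64]])

```text
t: 28.67
tcp_pos: [0.4353, -0.3548, 0.2278]
eef_rot: [-0.645, 0.764, 0.001, -0.001]
force: [0.3, 1.3, -0.4]
grip_width: 0.0316
gripper_force: 0.0
```

Request:
send_rows(motion=[[0, 0, 3, 0, 0, -12, 0.64], [0, 0, 5, 0, 0, -12, 0.64], [0, 0, 5, 0, 0, -12, 0.64], [0, 0, 5, 0, 0, -12, 0.64], [0, 0, 5, 0, 0, -12, 0.64]])

```text
t: 29.08
tcp_pos: [0.4375, -0.3528, 0.1795]
eef_rot: [0.72, -0.694, 0.0, 0.0]
force: [1.1, 0.0, 0.4]
grip_width: 0.032
gripper_force: 0.0
```

```bash
python3 go.py .436 -.353 .072 185
```

```text
t 29.08 P [ 0.4375 -0.3528  0.1795] yaw -177.9 grip 0.032 j [-0.33  0.27 -0.39  0.   -0.91  0.37] F [1.1 0.  0.4]
[0.436, -0.353, 0.072, 185.0] -> [1.000e-02 1.500e-01 1.075e+01] [ 0.  -0.  -2.9]
```

Request:
send_rows(motion=[[0, 0.1, 3, 0, 0, -2.9, 0.64], [0, 0.1, 6.5, 0, 0, -2.9, 0.64], [0, 0.1, 10, 0, 0, -2.9, 0.64], [0, 0.1, 10.7, 0, 0, -2.9, 0.64], [0, 0.1, 10.7, 0, 0, -2.9, 0.64], [0, 0.1, 10.7, 0, 0, -2.9, 0.64], [0, 0.1, 10.7, 0, 0, -2.9, 1], [0, 0.1, 10.7, 0, 0, -2.9, 1], [0, 0.1, 10.7, 0, 0, -2.9, 1], [0, 0.1, 10.7, 0, 0, -2.9, 1], [0, 0.1, 10.7, 0, 0, -2.9, 1], [0, 0.1, 10.7, 0, 0, -2.9, 1]])

```text
t: 30.08
tcp_pos: [0.4365, -0.3528, 0.0726]
eef_rot: [0.738, -0.675, 0.001, -0.0]
force: [-0.0, 1.5, 6.9]
grip_width: 0.0128
gripper_force: 45.0
```

Request:
send_rows(motion=[[0, 0, -3, 0, 0, 0, 1], [0, 0, -7, 0, 0, 0, 1], [0, 0, -11, 0, 0, 0, 1], [0, 0, -14, 0, 0, 0, 1], [0, 0, -14, 0, 0, 0, 1], [0, 0, -14, 0, 0, 0, 1]])

```text
t: 30.58
tcp_pos: [0.4369, -0.3529, 0.2142]
eef_rot: [0.738, -0.675, 0.002, -0.001]
force: [-1.0, -0.4, -0.9]
grip_width: 0.0126
gripper_force: 45.0
```

```bash
python3 go.py .5442 -.0139 .21 96.7; python3 br.py | sed -n 1,4p
```

```text
t 30.58 P [ 0.4369 -0.3529  0.2142] yaw -174.9 grip 0.0126 j [-0.33  0.24 -0.35  0.   -0.98  0.42] F [-1.  -0.4 -0.9]
[0.5442, -0.0139, 0.21, 96.7] -> [-32.81 -13.71   0.42] [-0.3  0.1 88.4]
origin [ 0.4369 -0.2829] len 0.0508 yaw+90 146.0 px [389 218  16  10  99]
origin [ 0.3558 -0.3134] len 0.0681 yaw+90 185.8 px [393 238  22  14 230]
old
origin [ 0.5996 -0.3488] len 0.1319 yaw+90 184.4 px [384 163  42  14 260]
```

Request:
send_rows(motion=[[-32.8, -13.7, 0.3, 0, 0, 88.4, 1], [-32.8, -13.7, 0.3, 0, 0, 88.4, 1], [-32.8, -13.7, 0.3, 0, 0, 88.4, 1], [-32.8, -13.7, 0.3, 0, 0, 88.4, 1], [-32.8, -13.7, 0.3, 0, 0, 88.4, 1], [-32.8, -13.7, 0.3, 0, 0, 88.4, 1], [-32.8, -13.7, 0.3, 0, 0, 88.4, 1], [-32.8, -13.7, 0.3, 0, 0, 88.4, 1], [-32.8, -13.7, 0.3, 0, 0, 88.4, 1], [-32.8, -13.7, 0.3, 0, 0, 88.4, 1], [-32.8, -13.7, 0.3, 0, 0, 88.4, 1], [-32.8, -13.7, 0.3, 0, 0, 88.4, 1]])

```text
t: 31.63
tcp_pos: [0.5427, -0.0123, 0.2068]
eef_rot: [-0.134, 0.991, -0.0, -0.002]
force: [-0.7, -0.2, -0.2]
grip_width: 0.0126
gripper_force: 45.0
```

Request:
send_rows(motion=[[0, 0, 0, 0, 0, 5, 1], [0, 0, 2, 0, 0, 5, 1], [0, 0, 3, 0, 0, 5, 1], [0, 0, 3, 0, 0, 5, 1], [0, 0, 3, 0, 0, 5, 1]])

```text
t: 32.05
tcp_pos: [0.5424, -0.014, 0.1774]
eef_rot: [-0.093, 0.996, -0.0, -0.002]
force: [0.5, -0.2, -0.1]
grip_width: 0.0127
gripper_force: 45.0
```

```bash
python3 go.py .5442 -.0139 .142 96.7 .5442 -.0139 .117 96.7
```

```text
t 32.05 P [ 0.5424 -0.014   0.1774] yaw 100.7 grip 0.0127 j [ 0.34  0.25 -0.43 -0.   -0.89 -1.72] F [ 0.5 -0.2 -0.1]
[0.5442, -0.0139, 0.142, 96.7] -> [-0.19 -0.02  3.54] [-0.  -0.2  4. ]
[0.5442, -0.0139, 0.117, 96.7] -> [-0.2  -0.02  6.04] [-0.  -0.2  4. ]
```

Request:
send_rows(motion=[[-0.1, 0, 0, 0, 0, 4, 1], [-0.1, 0, 1.5, 0, 0, 4, 1], [-0.1, 0, 3.4, 0, 0, 4, 1], [-0.1, 0, 3.4, 0, 0, 4, 1], [-0.1, 0, 4, 0, 0, 4, 1], [-0.1, 0, 4.5, 0, 0, 4, 1], [-0.1, 0, 5, 0, 0, 4, 1], [-0.1, 0, 5.4, 0, 0, 4, 1], [-0.1, 0, 5.8, 0, 0, 4, 1], [-0.1, 0, 6.1, 0, 0, 4, 1], [-0.1, 0, 6.2, 0, 0, 4, 1], [-0.1, 0, 6.2, 0, 0, 4, 1]])

```text
t: 33.05
tcp_pos: [0.5452, -0.013, 0.1184]
eef_rot: [-0.059, 0.998, 0.0, 0.001]
force: [-3.6, 2.9, 11.2]
grip_width: 0.0122
gripper_force: 45.0
```

Request:
send_rows(motion=[[0, 0, 0, 0, 0, 0, 0.72], [0, 0, 0, 0, 0, 0, 0.72], [0, 0, 0, 0, 0, 0, 0.72], [0, 0, 0, 0, 0, 0, 0.72], [0, 0, -2, 0, 0, 0, 0.72], [0, 0, -5, 0, 0, 0, 1], [0, 0, -5, 0, 0, 0, 1], [0, 0, -5, 0, 0, 0, 1], [0, 0, -5, 0, 0, 0, 1], [0, 0, -3, 0, 0, 0, 1], [0, 0, -2.2, 0, 0, 0, 1], [0, 0, -1.7, 0, 0, 0, 1]])

```text
t: 34.05
tcp_pos: [0.5431, -0.014, 0.1336]
eef_rot: [-0.058, 0.998, -0.001, -0.002]
force: [-22.5, 4.0, 62.9]
grip_width: 0.0005
gripper_force: 31.3
```

Request:
send_rows(motion=[[0, 0, 0, 0, 0, 0, 1], [0, 0, 0, 0, 0, 0, 1]])

```text
t: 34.22
tcp_pos: [0.543, -0.0141, 0.1343]
eef_rot: [-0.058, 0.998, -0.001, -0.002]
force: [-7.5, -1.0, 17.3]
grip_width: 0.0003
gripper_force: 8.6
```

```bash
python3 go.py .362 -.382 .23 184
```

```text
t 34.22 P [ 0.543  -0.0141  0.1343] yaw 96.7 grip 0.0003 j [ 0.34  0.3  -0.48  0.   -0.79 -1.79] F [-7.5 -1.  17.3]
[0.362, -0.382, 0.23, 184.0] -> [ 22.29 -34.44  -9.45] [  0.1  -0.2 -87.3]
```

Brush C is seated. Now the last one, pressing more gently this time.

Request:
send_rows(motion=[[0, 0, -4, 0, 0, 0, 0.64], [0, 0, -8, 0, 0, -7, 0.64], [22.3, -34.4, -9.5, 0, 0, -87, 0.64], [22.3, -34.4, -9.5, 0, 0, -87, 0.64], [22.3, -34.4, -9.5, 0, 0, -87, 0.64], [22.3, -34.4, -9.5, 0, 0, -87, 0.64], [22.3, -34.4, -9.5, 0, 0, -87, 0.64], [22.3, -34.4, -9.5, 0, 0, -87, 0.64], [22.3, -34.4, -9.5, 0, 0, -87, 0.64], [22.3, -34.4, -9.5, 0, 0, -87, 0.64], [22.3, -34.4, -9.5, 0, 0, -87, 0.64], [22.3, -34.4, -9.5, 0, 0, -87, 0.64]])

```text
t: 35.22
tcp_pos: [0.3765, -0.3523, 0.227]
eef_rot: [-0.634, 0.773, 0.001, -0.0]
force: [1.0, -0.4, -0.0]
grip_width: 0.0319
gripper_force: 0.0
```

```bash
python3 go.py .362 -.382 .18 184; python3 br.py | sed -n 1,2p
```

```text
t 35.22 P [ 0.3765 -0.3523  0.227 ] yaw 168.7 grip 0.0319 j [-0.37  0.15 -0.43 -0.   -0.99  0.17] F [ 1.  -0.4 -0. ]
[0.362, -0.382, 0.18, 184.0] -> [3.2  0.83 4.7 ] [  0.1   0.  -15.3]
old
origin [ 0.5996 -0.3488] len 0.1319 yaw+90 184.4 px [384 163  42  14 260]
```

Request:
send_rows(motion=[[3.2, 0.8, 3, 0, 0, -14, 0.64], [3.2, 0.8, 4.7, 0, 0, -14, 0.64], [3.2, 0.8, 4.7, 0, 0, -14, 0.64], [3.2, 0.8, 4.7, 0, 0, -14, 0.64], [3.2, 0.8, 4.7, 0, 0, -14, 0.64], [3.2, 0.8, 4.7, 0, 0, -14, 0.64]])

```text
t: 35.77
tcp_pos: [0.3647, -0.3806, 0.1818]
eef_rot: [0.721, -0.693, 0.001, -0.0]
force: [-0.3, -0.7, -0.1]
grip_width: 0.0318
gripper_force: 0.0
```

```bash
python3 go.py .362 -.382 .072 184;  python3 - <<'E'
from h import *;from bench import *
c=capture('side');crop(c,290,50,410,190,4,'pics/s8.png')
E
```

```text
t 35.77 P [ 0.3647 -0.3806  0.1818] yaw -177.7 grip 0.0318 j [-0.43  0.22 -0.46  0.   -0.89  0.47] F [-0.3 -0.7 -0.1]
[0.362, -0.382, 0.072, 184.0] -> [ 0.12  0.29 10.98] [-0.1 -0.1 -1.7]
```

Request:
send_rows(motion=[[0.1, 0.2, 3, 0, 0, -1.7, 0.64], [0.1, 0.2, 6.5, 0, 0, -1.7, 0.64], [0.1, 0.2, 10, 0, 0, -1.7, 0.64], [0.1, 0.2, 10.9, 0, 0, -1.7, 0.64], [0.1, 0.2, 10.9, 0, 0, -1.7, 0.64], [0.1, 0.2, 10.9, 0, 0, -1.7, 0.64], [0.1, 0.2, 10.9, 0, 0, -1.7, 1], [0.1, 0.2, 10.9, 0, 0, -1.7, 1], [0.1, 0.2, 10.9, 0, 0, -1.7, 1], [0.1, 0.2, 10.9, 0, 0, -1.7, 1], [0.1, 0.2, 10.9, 0, 0, -1.7, 1], [0.1, 0.2, 10.9, 0, 0, -1.7, 1]])

```text
t: 36.82
tcp_pos: [0.3621, -0.382, 0.0723]
eef_rot: [0.732, -0.681, 0.001, -0.0]
force: [-0.1, 1.8, 6.9]
grip_width: 0.0126
gripper_force: 45.0
```

Request:
send_rows(motion=[[0, 0, -3, 0, 0, 0, 1], [0, 0, -7, 0, 0, 0, 1], [0, 0, -11, 0, 0, 0, 1], [0, 0, -14, 0, 0, 0, 1], [0, 0, -14, 0, 0, 0, 1], [0, 0, -14, 0, 0, 0, 1]])

```text
t: 37.32
tcp_pos: [0.3624, -0.3822, 0.2137]
eef_rot: [0.732, -0.682, 0.002, -0.001]
force: [-0.3, -0.2, -0.8]
grip_width: 0.0128
gripper_force: 45.0
```

```bash
python3 go.py .5383 .0358 .21 96.7
```

```text
t 37.32 P [ 0.3624 -0.3822  0.2137] yaw -175.9 grip 0.0128 j [-0.44  0.18 -0.43 -0.   -0.96  0.51] F [-0.3 -0.2 -0.8]
[0.5383, 0.0358, 0.21, 96.7] -> [-40.45 -20.51   0.37] [-0.3  0.1 87.4]
```

Request:
send_rows(motion=[[-40.4, -20.5, 0.3, 0, 0, 87.4, 1], [-40.4, -20.5, 0.3, 0, 0, 87.4, 1], [-40.4, -20.5, 0.3, 0, 0, 87.4, 1], [-40.4, -20.5, 0.3, 0, 0, 87.4, 1], [-40.4, -20.5, 0.3, 0, 0, 87.4, 1], [-40.4, -20.5, 0.3, 0, 0, 87.4, 1], [-40.4, -20.5, 0.3, 0, 0, 87.4, 1], [-40.4, -20.5, 0.3, 0, 0, 87.4, 1], [-40.4, -20.5, 0.3, 0, 0, 87.4, 1], [-40.4, -20.5, 0.3, 0, 0, 87.4, 1], [-40.4, -20.5, 0.3, 0, 0, 87.4, 1], [-40.4, -20.5, 0.3, 0, 0, 87.4, 1]])

```text
t: 38.32
tcp_pos: [0.5343, 0.0311, 0.2071]
eef_rot: [-0.148, 0.989, -0.0, -0.001]
force: [1.5, -0.1, -0.8]
grip_width: 0.0124
gripper_force: 45.0
```

```bash
python3 go.py .5383 .0358 .18 96.7
```

```text
t 38.32 P [0.5343 0.0311 0.2071] yaw 107.0 grip 0.0124 j [ 0.42  0.2  -0.41 -0.   -0.96 -1.7 ] F [ 1.5 -0.1 -0.8]
[0.5383, 0.0358, 0.18, 96.7] -> [-0.53  0.33  2.71] [-0.  -0.2 10.3]
```

Request:
send_rows(motion=[[-0.4, 0.2, 1, 0, 0, 8, 1], [-0.4, 0.2, 2.7, 0, 0, 8, 1], [-0.4, 0.2, 2.7, 0, 0, 8, 1], [-0.4, 0.2, 2.7, 0, 0, 8, 1], [-0.4, 0.2, 2.7, 0, 0, 8, 1], [-0.4, 0.2, 2.7, 0, 0, 8, 1]])

```text
t: 38.82
tcp_pos: [0.5383, 0.0322, 0.1822]
eef_rot: [-0.082, 0.997, -0.0, 0.0]
force: [-0.6, 0.0, -0.5]
grip_width: 0.0129
gripper_force: 45.0
```

```bash
python3 go.py .5378 .0358 .142 96.7 .5378 .0358 .117 96.7
```

```text
t 38.82 P [0.5383 0.0322 0.1822] yaw 99.4 grip 0.0129 j [ 0.42  0.24 -0.44  0.   -0.9  -1.83] F [-0.6  0.  -0.5]
[0.5378, 0.0358, 0.142, 96.7] -> [-0.01  0.37  4.02] [-0.   0.   2.7]
[0.5378, 0.0358, 0.117, 96.7] -> [-0.01  0.37  6.52] [-0.   0.   2.7]
```

Request:
send_rows(motion=[[0, 0.35, 0, 0, 0, 2.7, 1], [0, 0.35, 2, 0, 0, 2.7, 1], [0, 0.35, 4, 0, 0, 2.7, 1], [0, 0.35, 4, 0, 0, 2.7, 1], [0, 0.35, 4.6, 0, 0, 2.7, 1], [0, 0.35, 5.1, 0, 0, 2.7, 1], [0, 0.35, 5.6, 0, 0, 2.7, 1], [0, 0.35, 6, 0, 0, 2.7, 1], [0, 0.35, 6.3, 0, 0, 2.7, 1], [0, 0.35, 6.6, 0, 0, 2.7, 1], [0, 0.35, 6.7, 0, 0, 2.7, 1], [0, 0.35, 6.7, 0, 0, 2.7, 1]])

```text
t: 39.82
tcp_pos: [0.5388, 0.0367, 0.1178]
eef_rot: [-0.059, 0.998, 0.0, 0.002]
force: [-8.4, 3.2, 26.8]
grip_width: 0.0126
gripper_force: 45.0
```

Request:
send_rows(motion=[[0, 0, 0, 0, 0, 0, 0.72], [0, 0, 0, 0, 0, 0, 0.72], [0, 0, 0, 0, 0, 0, 0.72], [0, 0, 0, 0, 0, 0, 0.72], [0, 0, -2, 0, 0, 0, 0.72], [0, 0, -5, 0, 0, 0, 1], [0, 0, -5, 0, 0, 0, 1], [0, 0, -5, 0, 0, 0, 1], [0, 0, -5, 0, 0, 0, 1], [0, 0, -3, 0, 0, 0, 1], [0, 0, -2.4, 0, 0, 0, 1], [0, 0, -2, 0, 0, 0, 1]])

```text
t: 40.82
tcp_pos: [0.5364, 0.0355, 0.1338]
eef_rot: [-0.059, 0.998, -0.001, -0.002]
force: [-18.8, 2.7, 46.1]
grip_width: 0.0004
gripper_force: 23.3
```

Request:
send_rows(motion=[[0, 0, 0.1, 0, 0, 0, 1], [0, 0, 0.1, 0, 0, 0, 1]])

```text
t: 40.98
tcp_pos: [0.5363, 0.0355, 0.1343]
eef_rot: [-0.059, 0.998, -0.001, -0.002]
force: [-9.1, 0.3, 18.1]
grip_width: 0.0003
gripper_force: 9.2
```

```bash
python3 go.py .40 .30 .34 96.7
```

```text
t 40.98 P [0.5363 0.0355 0.1343] yaw 96.7 grip 0.0003 j [ 0.43  0.3  -0.49  0.   -0.79 -1.89] F [-9.1  0.3 18.1]
[0.4, 0.3, 0.34, 96.7] -> [ 10.51  27.83 -20.58] [-0.1 -0.2  0. ]
```

Request:
send_rows(motion=[[0, 0, -4, 0, 0, 0, 0.8], [0, 0, -8, 0, 0, 0, 0.8], [0, 0, -12, 0, 0, 0, 0.8], [14, -45, -16, 0, 0, 0, 0.8], [14, -45, -16, 0, 0, 0, 0.8], [14, -45, -16, 0, 0, 0, 0.8], [14, -45, -16, 0, 0, 0, 0.8], [14, -45, -16, 0, 0, 0, 0.8], [14, -45, -16, 0, 0, 0, 0.8], [14, -45, -16, 0, 0, 0, 0.8], [14, -45, -16, 0, 0, 0, 0.8], [14, -45, -16, 0, 0, 0, 0.8]])

```text
t: 41.98
tcp_pos: [0.4678, -0.333, 0.2849]
eef_rot: [-0.058, 0.998, 0.0, -0.001]
force: [0.9, 0.2, -0.1]
grip_width: 0.0177
gripper_force: 0.0
```

Request:
send_rows(motion=[[4, -12, 0, 0, 0, 0, 0.8], [4, -12, 0, 0, 0, 0, 0.8], [4, -12, 0, 0, 0, 0, 0.8], [4, -12, 0, 0, 0, 0, 0.8], [4, -12, 0, 0, 0, 0, 0.8]])

```text
t: 42.4
tcp_pos: [0.4417, -0.457, 0.2835]
eef_rot: [-0.056, 0.998, 0.001, -0.001]
force: [-1.1, 1.2, -0.5]
grip_width: 0.0179
gripper_force: 0.0
```

```bash
python3 - <<'E'
from h import *;from bench import *
c=capture('top');o=np.array([.566,-.0365]);a=np.radians(6.7);M=np.array([[np.cos(a),-np.sin(a)],[np.sin(a),np.cos(a)]])
print(get_obs()['t'],get_obs()['force'])
for y in(-.075,-.025,.025,.075):
    w=np.r_[o+M@np.array([-.069,y]),.062],np.r_[o+M@np.array([.069,y]),.062];print((proj(c,w)-[130,120])*3.1)
crop(c,130,120,370,270,3.1,'pics/f.png')
E
```

```text
42.45 [0.2931389  0.68485952 0.41208704]
[[642.59052344 236.04506608]
 [627.40710351  99.43465424]]
[[592.74237168 241.53477224]
 [577.83212103 104.97285905]]
[[542.9511445  247.01820937]
 [528.31345092 110.504773  ]]
[[493.21674444 252.49538822]
 [478.85099727 116.0304068 ]]
```

View pics/f.png

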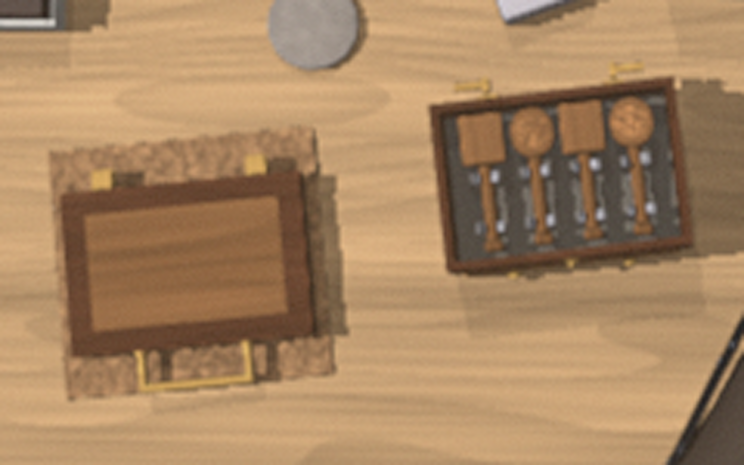

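All four brushes lie in the clips with their heads to the hinges, at (481,140) to (632,122). The lid is flat at (190,262), centred on the cork. Handing in.

```bash
python3 -c "
from bench import *
print(job_done())"
```

```text
the job is handed in; nothing more can be done
None
```

I handed the job in at about 42 s: the lid lies flat and centred on the cork mat, all four brushes are snapped into their own clips with heads to the hinges, and I kept clear of the tin, photo block and coaster; no verdict came back.

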